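# Fish a brake bush out of a deep pocket with sprung tongs and press it onto its slide pin

## Robot

A 7-joint arm with a two-finger parallel gripper is mounted at the origin on the work surface. World frame = base frame: x ahead of the robot, y to its left, z up, the work surface at z = 0. Lengths are in m, angles in degrees, forces in N, time in s.
With the tool pointing down it reaches from about 0.425 to 0.875 m from the base axis. Payload 8.4 kg.
Tool frame: the origin (TCP) lies on the centre line of the jaws, within the pads' length; the fingertips stand 17 mm ahead of it and the grasp point (between the pads) lies 2 mm behind it (r.nose_length is the distance from the TCP to the fingertips, in m); z points along the fingers, y is the direction in which the jaws open and shut (so a half turn about z gives the same grasp; the last joint's range is limited). The gripper opens to 87 mm and grips with 3 to 60 N. Pads are 19 mm wide; open, the fingers measure 117 mm over their backs; the gripper's body (75 mm by 190 mm) begins 51 mm behind the grasp point.
Start: joints at [-78.163, 19.091, 2.286, 83.961, -0.768, 76.965, -3.352], TCP at [0.196, 0.62, 0.217] pointing down, gripper open.
Joint ranges: [-147.57, 147.57], [-21.85, 119.76], [-74.77, 79.35], [14.55, 137.4], [-85.83, 265.84], [4.83, 119.75], [-152.11, 152.11]. Speed limits (degrees/s): [127.2, 127.2, 159.86, 159.86, 180, 180, 180].

## Interface

Orientations are given as a 3x3 rotation matrix whose columns are the frame's x, y, z axes.
In Python, from workcell import r gives the robot as it stands.
- The arm moves only by the tool servo_tool, never from a script. Its argument "motion" is one flat list of numbers, 7 for each row, row after row: the shift along the tool's x, y, z in mm, then the turn, a rotation vector about the tool's x, y, z in rad, then the finger opening in mm, from 0 to 87. In form: [x, y, z, wx, wy, wz, hand, x, y, z, wx, wy, wz, hand, ...]. A call has 1 to 10 rows; each row shifts and turns the commanded pose from where the row before left it, along the tool's axes as they then stand; what a row does not reach is not made up. A row lasts 1/12 s, in which the tool goes at most 41.7 mm and 7.16 degrees, less where a joint would pass 70% of its speed; a pose out of reach is approached as far as the arm can. A call with a gripper value outside its range is refused whole. The fingers move at their own pace and stop on an object; "newtons" is the grip in N (left out, the last holds). Time passes only in rows, so rows that do not move let the fingers close. It gives the time, the measured TCP pose, the force and the opening at its end, in the units of the state.
- r.state(): the state, without advancing time (a new reading comes with each control period).
- r.get_image(name): name is "scene" or "top" or "wrist"; returns the picture (420x560x3 uint8, red, green, blue); there is no depth.
- r.camera_params(name): a dict with "fovy" (degrees; the focal length in pixels is half the picture's height over the tangent of half this angle, whatever the lens; pixels are square), "cx", "cy" (the principal point, pixels), "distortion" ([k1, k2, p1, p2, k3] as OpenCV has them; the pictures are not rectified), "eye" and "attitude" of the camera in the world. Camera axes: x right, y down, z forward; pixel columns grow to the right and rows downward; lengths in m; the calibration is good to about 2 mm. A picture is of the moment at which its call begins: read the wrist's pose just before it. camera_params takes no time and is no camera call; for the wrist camera it gives the pose at the moment of the call.
- r.finish_job(): hands the job in, once; it reports no verdict.
The state is a dict: "time_s": time; "joints": joint angles; "qd": joint speeds; "tau": joint torques, N m; "eef_pos": TCP position; "tcp_rot": TCP orientation; "ft_force": force on the tool from outside, world axes, zero at the start; "wrist_torque": the same for the moment, N m; "finger_gap": opening from 0.0 (shut) to 1.0 (fully open).
Only numpy, scipy, OpenCV 4.12 (cv2) and the standard library are available. Lean on these libraries where they do the work, as an engineer would, in place of code of your own. Each camera call takes 0.05 s, during which the arm holds its last target.

## Task

Take the sprung tongs from their stand, squeeze them gently on the soft bronze bush at the bottom of the narrow pocket in the aluminium casing and draw it out of its spring plungers. Slide the bush over the steel pin of the red brake bracket and press it gently down between the spring cheeks until it is fully home on the base, then stand the tongs back in their stand. Touch the bush with the tongs only, without crushing it, and leave the other things on the bench where they are.

Things in the scene. Friction and masses are not known exactly. Their poses are not given: they have to be found in the camera images.
- tongs_grip (a point): Upright sprung tongs, 127 mm tall, 120 g. Point midway between their two orange handle plates, 98 mm above the tips; z from tips to top, y the line on which the jaws open and close. Plates: 24 mm wide (x), 4 thick, 70 to 125 mm above the tips, 44 mm over their outer faces when left alone. Squeezed from outside along y, both jaws slide in parallel, up to 10 mm each, tips just as the plates
- tongs_top (a point): Top centre of the black bridge (16 x 26 mm) between the tongs' plates, 127 mm above the tips, axes as tongs_grip. Springs push each plate out with 3 N at first plus 0.4 N per mm of that plate's travel; a light squeeze (plates at 40 mm over their outer faces) is enough to carry the tongs; once the tips meet something, the rest of the squeeze goes into it
- tongs_tips (a point): Midway between the tongs' two tips, at their lower ends, axes as tongs_grip. The legs are straight steel strips, 8 mm wide (x), 3 mm thick, 74 mm long; left alone the gap between them is 26 mm (y), 32 mm over their outer faces. With the plates at 36 mm over their outer faces the tips just touch the 18 mm bush; fully shut, at 24 mm, the gap is 6 mm
- stand: Fixed blue tool stand, 60 mm tall, origin under its centre on the bench, z up. Its one slot, 15 mm (x) by 44 mm (y), is centred, open at the top, its floor 8 mm above the bench; the tongs stand in it on their tips, their y along the slot's y
- casing: Fixed aluminium engine casing block, 90 (x) x 110 (y) x 80 mm tall (ribs stand out 3 mm), origin under its centre on the bench, z up. In the middle of its top is the narrow pocket, 22 mm (x) by 46 mm (y), 55 mm deep. The tongs go in with their y along the pocket's y, one leg on each y side of the bush. Pressing on it with more than 30 N is too hard
- pocket_floor (a point): Centre of the pocket's floor, 25 mm above the bench, axes as the casing's. Two brass spring plungers in the pocket's x walls press on the bush with about 4 N each, 3 to 17 mm above this floor, so drawing it up takes some 4 to 6 N
- bush_center (a point): Centre (half-way up) of the bronze bush, a round sleeve 18 mm in outer diameter, 11 mm bore, 20 mm tall, about 30 g; z along its bore. At first it stands upright on the pocket floor between the plungers, up to 4 mm off the pocket's middle along y. Soft: more than 20 N from each jaw crushes it; about 8 N from each jaw holds it well
- bracket: Fixed red brake bracket, base 90 (x) x 110 (y) x 20 mm tall, origin under its centre on the bench, z up. In the middle stands the steel pin, with a brass spring cheek and, 20 to 28 mm out, a 13 mm high stop block on each x side. The y sides are clear for 30 mm, so the tongs come down with their y along the bracket's y. Pressing on it with more than 30 N is too hard
- pin_top (a point): Top centre of the steel pin, 8 mm in diameter with a 1.5 mm chamfer, 30 mm tall, so 50 mm above the bench, axes as the bracket's
- pin_foot (a point): Foot of the pin on the base's upper face, 20 mm above the bench, axes as the bracket's. The bush is home when it stands here, its centre 10 mm above this point. The spring cheeks, 15 mm apart with sloping lead-ins, reach 16 mm above the base, so the bush must be pushed with some 3 to 7 N over its last 15 mm
- wrench: Loose open-ended wrench lying on the bench, a bystander
- grease_jar: Loose blue jar with a black lid, 56 mm wide, 60 mm tall, a bystander
- oil_tin: Loose yellow tin, 52 mm wide, 70 mm tall, a bystander
- dish: Loose round steel dish, 90 mm wide, 22 mm tall, a bystander
Mind the look-alikes: they are no part of the job. What is shaped like the stand but turquoise is not meant. Of the things shaped like the casing, the aluminium one is meant.

How it is judged (in metres and radians):
On the way, in this order (a step that is already met when the one before it is completed fails the run):
1. the bush is drawn clear above the casing, held in the tongs (z of bush_center in the frame of casing above 0.085 m and contact force between tongs and bush above 1 N), for 0.1 s.
2. the bush is pressed home on the pin (horizontal distance between bush_center and pin_foot below 0.003 m and z of bush_center in the frame of pin_foot below 0.012 m and angle between bush_center's own z axis and vertical below 0.12 rad), for 0.1 s.
At the end, for the whole second after the job is handed in: The bush stands upright on the bracket's pin (within 3 mm of its axis, within 0.12 rad of upright), pressed home to within 2 mm of the base; the tongs stand upright (within 0.15 rad) in the stand's slot, tips within 6 mm of its floor and 12 mm of its middle; both at rest and released (all of step 2 and horizontal distance between tongs_tips and stand below 0.012 m and z of tongs_tips in the frame of stand below 0.014 m and angle between tongs_grip's own z axis and vertical below 0.15 rad and linear speed of each of bush, tongs below 0.02 m/s); the robot touches nothing.
It fails at once if the bush is crushed: more than 20 N from each jaw, 40 N in all (contact force between tongs and bush above 40 N).
It fails at once if the gripper itself touches the bush (contact force between the fingers and bush above 0.3 N).
It fails at once if the bush is forced onto the bracket: contact forces over 40 N in all, the cheeks' pinch of about 6 N included (contact force between bush and bracket above 40 N).
It fails at once if the tongs are jammed against the casing or the bracket with more than 35 N (contact force between tongs and casing above 35 N or contact force between tongs and bracket above 35 N).
It fails at once if a bystander is moved more than 30 mm (distance of any of wrench, grease_jar, oil_tin, dish from where it was at the start of the episode above 0.03 m).
It also fails if it takes over 64 s, if anything falls off the work surface, if the arm or the gripper's body presses on something with over 40 N, if the wrist force passes 120 N, or if a joint passes its speed limit or range.

## Working session

There is one attempt and no reset: what is moved stays moved. The work goes in short steps, Python scripts to look and compute and a tool call to move; the robot and the scene stay as the last step left them, time stands still between calls to the robot, and variables do not carry over. Pictures are saved under pics/ and viewed, and the job is handed in when it is done.

Besides the shell and the picture viewer there is one more tool, called after "Request:" as a command line: name --argument value ..., lists and objects as JSON in quotes. servo_tool: Moves the arm, as the interface text tells. Its arguments: {"type":"object","properties":{"motion":{"type":"array","items":{"type":"number"}},"newtons":{"type":"number"}},"required":["motion"]}

```bash
ls; mkdir -p pics
python3 - <<'E'
from workcell import r
import cv2
s=r.state();print(s['time_s'],s['eef_pos'],s['tcp_rot'],s['finger_gap'],s['ft_force'],r.nose_length)
for n in ['scene','top','wrist']:
    p=r.camera_params(n);print(n,p)
    im=r.get_image(n);cv2.imwrite(f'pics/{n}0.png',im[:,:,::-1])
E
```

```text
pics
0.0 [0.19557398 0.61938313 0.21585757] [[-9.53608236e-01  3.01050138e-01 -3.81608076e-04]
 [ 3.01050360e-01  9.53606938e-01 -1.57724455e-03]
 [-1.10925582e-04 -1.61895664e-03 -9.99998683e-01]] 0.9981069779435715 [0.32450998 0.10883739 0.09066916] 0.017
scene {'fovy': 50.07518981897411, 'cx': 285.477045372712, 'cy': 207.9049529416596, 'distortion': array([0.03939555, 0.        , 0.        , 0.        , 0.        ]), 'eye': array([ 1.0015947 , -0.40193063,  0.96503934]), 'attitude': array([[ 0.74353762,  0.54675516, -0.38498131],
       [ 0.66856628, -0.61909076,  0.41200213],
       [-0.01307408, -0.56372461, -0.82585933]])}
top {'fovy': 44.44609945062733, 'cx': 281.8781446224594, 'cy': 211.23563595607817, 'distortion': array([0.01658566, 0.        , 0.        , 0.        , 0.        ]), 'eye': array([0.38108919, 0.00621621, 1.27837306]), 'attitude': array([[ 0.01724407, -0.98180968,  0.18908304],
       [-0.99968302, -0.01346054,  0.02127592],
       [-0.01834374, -0.18938999, -0.98173058]])}
wrist {'fovy': 58.02136888478686, 'cx': 279.0108436668427, 'cy': 215.04597923292835, 'distortion': array([0.00678936, 0.        , 0.        , 0.        , 0.        ]), 'eye': array([0.1283645 , 0.64180648, 0.38373028]), 'attitude': array([[ 0.30131443,  0.9218074 ,  0.24388672],
       [ 0.95352227, -0.2906971 , -0.07931256],
       [-0.00221374,  0.25644944, -0.96655511]])}
```

View pics/scene0.png

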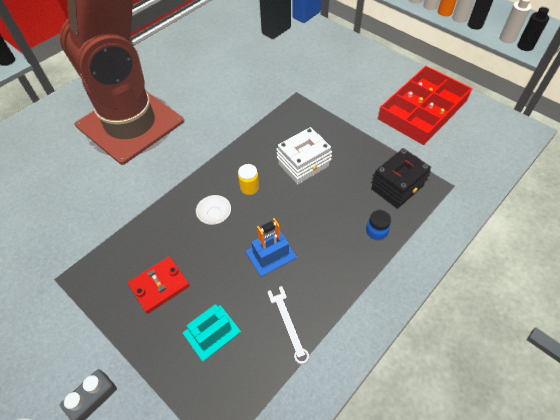

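View pics/top0.png

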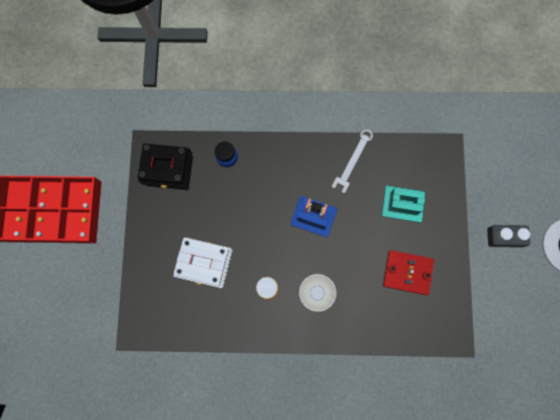

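View pics/wrist0.png

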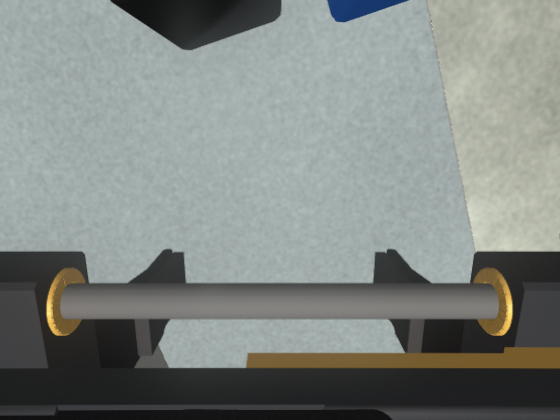

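```bash
cat > h.py <<'E'
import numpy as np, cv2
def K(p):
    f=210/np.tan(np.radians(p['fovy']/2)); return np.array([[f,0,p['cx']],[0,f,p['cy']],[0,0,1]])
def ray(p,uv):
    uv=np.asarray(uv,float).reshape(-1,1,2)
    n=cv2.undistortPoints(uv,K(p),p['distortion'])[:,0]
    d=np.c_[n,np.ones(len(n))]@np.asarray(p['attitude']).T
    return d
def plane(p,uv,z):
    d=ray(p,uv); e=np.asarray(p['eye']); t=(z-e[2])/d[:,2]
    return e+d*t[:,None]
def proj(p,X):
    R=np.asarray(p['attitude']).T
    rv,_=cv2.Rodrigues(R); 
    return cv2.projectPoints(np.asarray(X,float).reshape(-1,1,3),rv,-R@np.asarray(p['eye']),K(p),p['distortion'])[0][:,0]
E
python3 - <<'E'
from workcell import r
import cv2
from h import *
a=cv2.imread('pics/top0.png')[130:360,120:480]
cv2.imwrite('pics/topc.png',cv2.resize(a,None,fx=2.2,fy=2.2,interpolation=cv2.INTER_CUBIC))
p=r.camera_params('top')
for n,uv,z in [('stand',(316,213),.06),('casing',(203,262),.08),('bracket',(410,271),.02),('tin',(267,287),.07),('dish',(318,293),.02),('jar',(225,151),.06),('wr1',(366,136),0),('wr2',(341,186),0),('turq',(406,203),.06),('black',(164,166),.08)]:
    print(n,plane(p,[uv],z).round(3))
E
```

```text
stand [[ 0.613 -0.05   0.06 ]]
casing [[0.489 0.214 0.08 ]]
bracket [[ 0.48 -0.28  0.02]]
tin [[0.434 0.064 0.07 ]]
dish [[ 0.424 -0.057  0.02 ]]
jar [[0.766 0.176 0.06 ]]
wr1 [[ 0.829 -0.181  0.   ]]
wr2 [[ 0.695 -0.116  0.   ]]
turq [[ 0.64  -0.266  0.06 ]]
black [[0.72 0.32 0.08]]
```

View pics/topc.png

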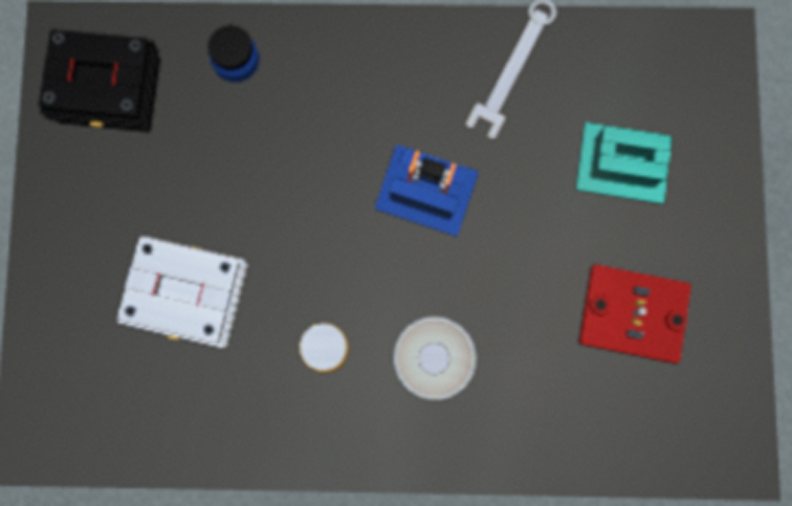

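The top view shows the blue stand with the orange tongs at (316,213), the white aluminium casing at (203,262) and the red bracket at (410,271). The wrench, tin, dish and jar are clear of the route. I'll look at the casing first with the wrist camera.

Request:
servo_tool --motion '[-23.6,-14.9,-4,0,0,0,87,-23.6,-14.9,-4,0,0,0,87,-23.6,-14.9,-4,0,0,0,87,-23.6,-14.9,-4,0,0,0,87,-23.6,-14.9,-4,0,0,0,87,-23.6,-14.9,-4,0,0,0,87,-23.6,-14.9,-4,0,0,0,87,-23.6,-14.9,-4,0,0,0,87,-23.6,-14.9,-4,0,0,0,87,-23.6,-14.9,-4,0,0,0,87]'

```text
time_s: 0.98
eef_pos: [0.3765, 0.4054, 0.2568]
tcp_rot: [[-0.954, 0.301, -0.0], [0.301, 0.954, -0.0], [0.0, -0.0, -1.0]]
ft_force: [0.2, 1.5, -1.1]
finger_gap: 1.0
```

Request:
servo_tool --motion '[-23.6,-14.9,-4,0,0,0,87,-23.6,-14.9,-4,0,0,0,87,-23.6,-14.9,-4,0,0,0,87,-23.6,-14.9,-4,0,0,0,87,-23.6,-14.9,-4,0,0,0,87,-23.6,-14.9,-4,0,0,0,87,-23.6,-14.9,-4,0,0,0,87,-23.6,-14.9,-4,0,0,0,87,-23.6,-14.9,-4,0,0,0,87,-23.6,-14.9,-4,0,0,0,87]'

```text
time_s: 1.82
eef_pos: [0.5566, 0.1924, 0.2968]
tcp_rot: [[-0.954, 0.301, -0.0], [0.301, 0.954, -0.0], [0.0, -0.0, -1.0]]
ft_force: [-0.7, -0.1, 0.4]
finger_gap: 0.998
```

Request:
servo_tool --motion '[0,0,0,0,0,0,87,0,0,0,0,0,0,87,0,0,0,0,0,0,87]'

```text
time_s: 2.07
eef_pos: [0.5556, 0.194, 0.2964]
tcp_rot: [[-0.954, 0.301, -0.001], [0.301, 0.954, 0.0], [0.001, -0.0, -1.0]]
ft_force: [-0.7, 0.0, -0.1]
finger_gap: 1.002
```

```bash
cat > snap.py <<'E'
import sys,pickle,cv2
from workcell import r
n=sys.argv[1];c=sys.argv[2]
s=r.state();p=r.camera_params(c);im=r.get_image(c)
cv2.imwrite(f'pics/{n}.png',im[:,:,::-1]);pickle.dump((s,p),open(f'pics/{n}.pkl','wb'))
print(s['time_s'],s['eef_pos'].round(4),s['tcp_rot'].round(3).tolist(),s['finger_gap'],s['ft_force'].round(2))
E
python3 snap.py w1 wrist
```

```text
2.0667 [0.5556 0.194  0.2964] [[-0.954, 0.301, -0.001], [0.301, 0.954, 0.0], [0.001, -0.0, -1.0]] 1.00170351699653 [-0.69  0.02 -0.14]
```

View pics/w1.png

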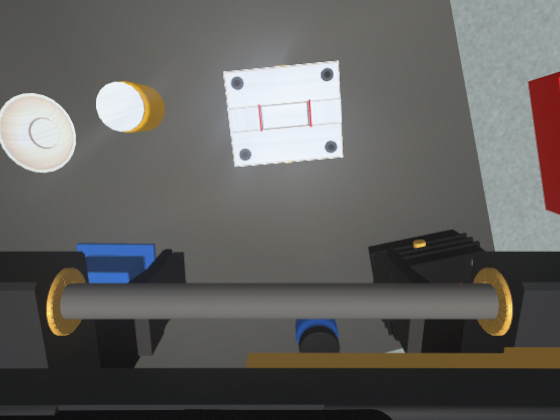

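Run:
```python
import cv2,numpy as np,pickle
from h import *
im=cv2.imread('pics/w1.png');s,p=pickle.load(open('pics/w1.pkl','rb'))
c=im[50:180,210:360].astype(float)
g=np.clip((c-120)*255/135,0,255).astype(np.uint8)
cv2.imwrite('pics/w1c.png',cv2.resize(g,None,fx=4.5,fy=4.5,interpolation=cv2.INTER_CUBIC))
B,G,R=[im[:,:,i].astype(int) for i in range(3)]
m=((R-G>60)&(R-B>60)).astype(np.uint8); m[:, :220]=0;m[:,360:]=0;m[180:]=0
n,l,st,ce=cv2.connectedComponentsWithStats(m)
print(st[1:],ce[1:])
# dark screws
g=im.max(2); m2=(g<110).astype(np.uint8); m2[:60]=0;m2[170:]=0;m2[:,:225]=0;m2[:,342:]=0
n,l,st,ce=cv2.connectedComponentsWithStats(m2)
for a,b in zip(st,ce):
    if 20<a[4]<800: print(a,b,plane(p,[b],.08).round(4))
```

```text
[[308 100   4  26  40]
 [258 105   2  10  11]
 [260 116   2  15  18]] [[309.45       112.35      ]
 [258.90909091 109.09090909]
 [260.38888889 123.33333333]]
[339  60   3  21  38] [340.39473684  69.02631579] [[0.4658 0.2842 0.08  ]]
[323  71   8   7  44] [326.79545455  73.88636364] [[0.4661 0.2707 0.08  ]]
[234  80   5   6  22] [236.27272727  82.5       ] [[0.4474 0.1857 0.08  ]]
[328 144   6   6  27] [330.74074074 146.59259259] [[0.5332 0.256  0.08  ]]
```

View pics/w1c.png

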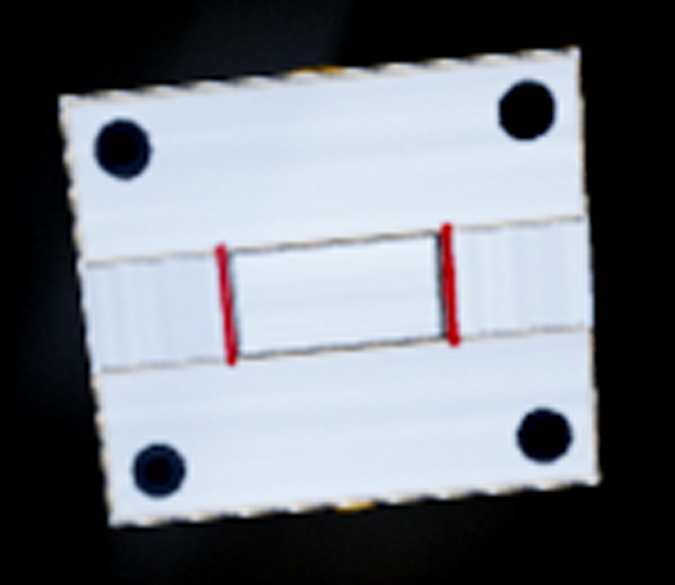

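Run:
```python
import cv2,numpy as np
im=cv2.imread('pics/w1.png')
for y in range(98,134,2): print(y,[tuple(im[y,x]) for x in range(256,316,8)])
c=im[95:140,250:320]
c=c.astype(float);c=(c-c.min((0,1)))/(np.ptp(c,(0,1)))
c=np.clip((im[95:140,250:320].astype(float)-190)*4,0,255)
cv2.imwrite('pics/w1d.png',cv2.resize(c.astype(np.uint8),None,fx=10,fy=10,interpolation=cv2.INTER_CUBIC))
t=cv2.imread('pics/top0.png')[225:300,160:250]
cv2.imwrite('pics/t0d.png',cv2.resize(t,None,fx=6,fy=6,interpolation=cv2.INTER_CUBIC))
```

```text
98 [(np.uint8(249), np.uint8(241), np.uint8(235)), (np.uint8(249), np.uint8(242), np.uint8(235)), (np.uint8(249), np.uint8(243), np.uint8(238)), (np.uint8(250), np.uint8(243), np.uint8(238)), (np.uint8(250), np.uint8(244), np.uint8(239)), (np.uint8(250), np.uint8(244), np.uint8(240)), (np.uint8(250), np.uint8(244), np.uint8(239)), (np.uint8(250), np.uint8(245), np.uint8(239))]
100 [(np.uint8(249), np.uint8(241), np.uint8(236)), (np.uint8(250), np.uint8(243), np.uint8(237)), (np.uint8(250), np.uint8(244), np.uint8(239)), (np.uint8(250), np.uint8(245), np.uint8(240)), (np.uint8(250), np.uint8(245), np.uint8(240)), (np.uint8(250), np.uint8(245), np.uint8(240)), (np.uint8(245), np.uint8(240), np.uint8(237)), (np.uint8(227), np.uint8(227), np.uint8(228))]
102 [(np.uint8(250), np.uint8(243), np.uint8(237)), (np.uint8(250), np.uint8(244), np.uint8(238)), (np.uint8(250), np.uint8(245), np.uint8(240)), (np.uint8(247), np.uint8(242), np.uint8(238)), (np.uint8(237), np.uint8(236), np.uint8(236)), (np.uint8(194), np.uint8(197), np.uint8(200)), (np.uint8(214), np.uint8(208), np.uint8(204)), (np.u
[... 5056 characters left out ...]
(238), np.uint8(235), np.uint8(232)), (np.uint8(245), np.uint8(239), np.uint8(234)), (np.uint8(248), np.uint8(241), np.uint8(235)), (np.uint8(247), np.uint8(240), np.uint8(233)), (np.uint8(247), np.uint8(239), np.uint8(232)), (np.uint8(247), np.uint8(239), np.uint8(233)), (np.uint8(247), np.uint8(240), np.uint8(234))]
132 [(np.uint8(247), np.uint8(240), np.uint8(233)), (np.uint8(248), np.uint8(240), np.uint8(234)), (np.uint8(247), np.uint8(240), np.uint8(234)), (np.uint8(248), np.uint8(240), np.uint8(234)), (np.uint8(247), np.uint8(240), np.uint8(234)), (np.uint8(248), np.uint8(241), np.uint8(234)), (np.uint8(248), np.uint8(241), np.uint8(235)), (np.uint8(248), np.uint8(240), np.uint8(234))]
```

View pics/w1d.png

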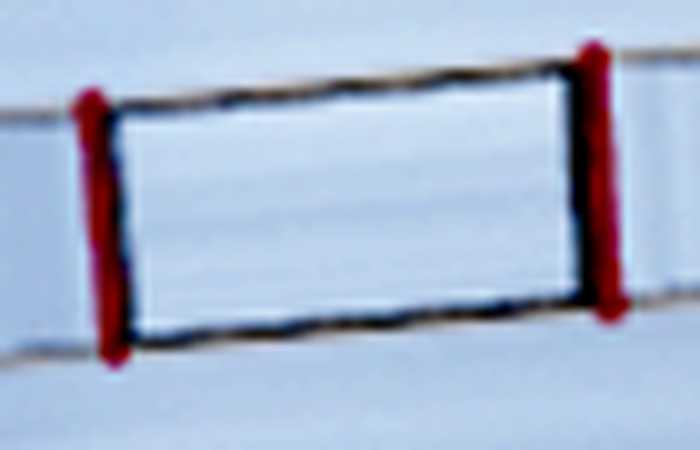

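View pics/t0d.png

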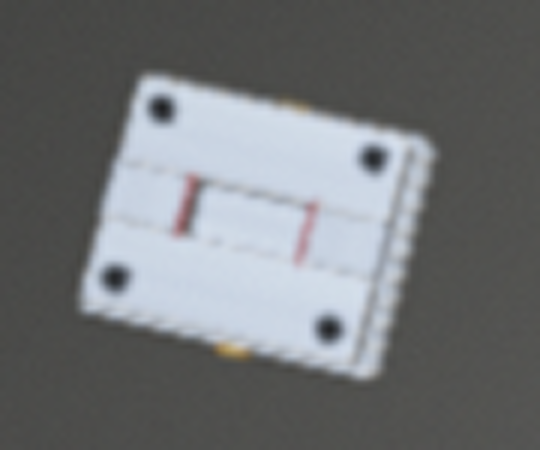

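Run:
```python
import cv2,numpy as np
im=cv2.imread('pics/scene0.png')
c=im[115:215,260:440]
cv2.imwrite('pics/s0d.png',cv2.resize(c,None,fx=4.4,fy=4.4,interpolation=cv2.INTER_CUBIC))
t=cv2.imread('pics/top0.png')[130:200,130:210]
t=np.clip(t.astype(float)*2,0,255).astype(np.uint8)
cv2.imwrite('pics/t0e.png',cv2.resize(t,None,fx=6,fy=6,interpolation=cv2.INTER_CUBIC))
```

```text
(no output)
```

View pics/s0d.png

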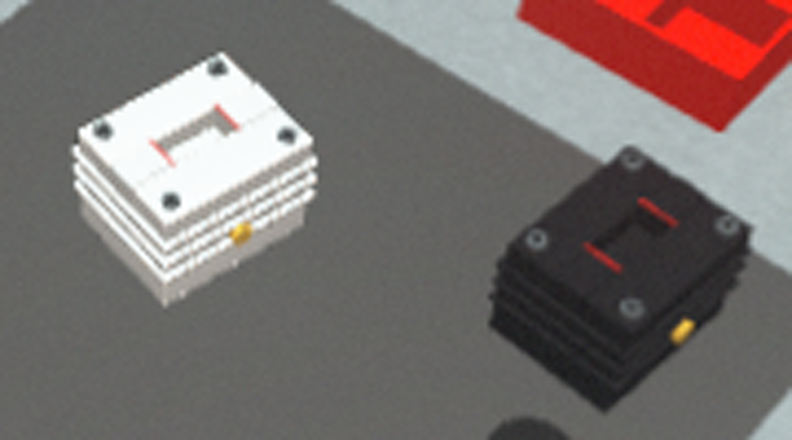

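View pics/t0e.png

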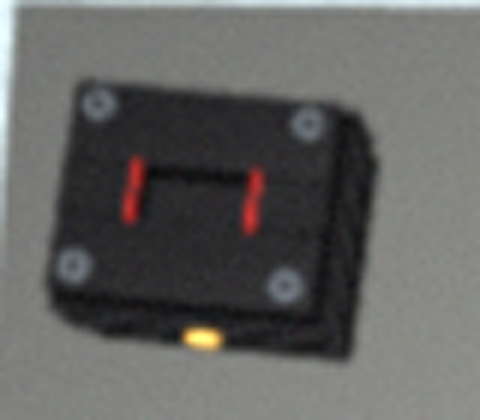

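The close-up shows the white casing's pocket between red marks at about (260,118) and (310,113). I can't see a bush in it, so I'll check the dark casing too before deciding.

Request:
servo_tool --motion '[-18.9,17,0,0,0,0,87,-18.9,17,0,0,0,0,87,-18.9,17,0,0,0,0,87,-18.9,17,0,0,0,0,87,-18.9,17,0,0,0,0,87,-18.9,17,0,0,0,0,87,-18.9,17,0,0,0,0,87,-18.9,17,0,0,0,0,87,-18.9,17,0,0,0,0,87,-18.9,17,0,0,0,0,87]'

```text
time_s: 2.95
eef_pos: [0.7872, 0.3014, 0.2965]
tcp_rot: [[-0.954, 0.299, -0.001], [0.299, 0.954, 0.001], [0.001, 0.001, -1.0]]
ft_force: [1.7, 0.3, 0.8]
finger_gap: 1.0
```

```bash
python3 snap.py w2 wrist
python3 - <<'E'
import cv2,numpy as np
im=cv2.imread('pics/w2.png').astype(float)
c=np.clip(im*2,0,255).astype(np.uint8)
cv2.imwrite('pics/w2b.png',c)
E
```

```text
2.95 [0.7872 0.3014 0.2965] [[-0.954, 0.299, -0.001], [0.299, 0.954, 0.001], [0.001, 0.001, -1.0]] 0.9998431367202851 [1.7  0.31 0.83]
```

View pics/w2b.png

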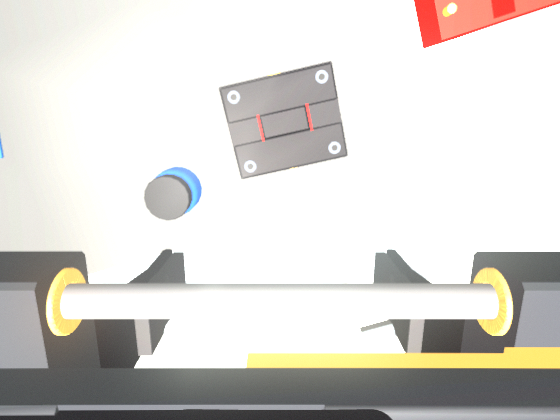

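Run:
```python
import cv2,numpy as np
im=cv2.imread('pics/w2.png').astype(float)[55:190,205:355]
c=np.clip((im-20)*4,0,255).astype(np.uint8)
cv2.imwrite('pics/w2c.png',cv2.resize(c,None,fx=4.4,fy=4.4,interpolation=cv2.INTER_CUBIC))
```

```text
(no output)
```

View pics/w2c.png

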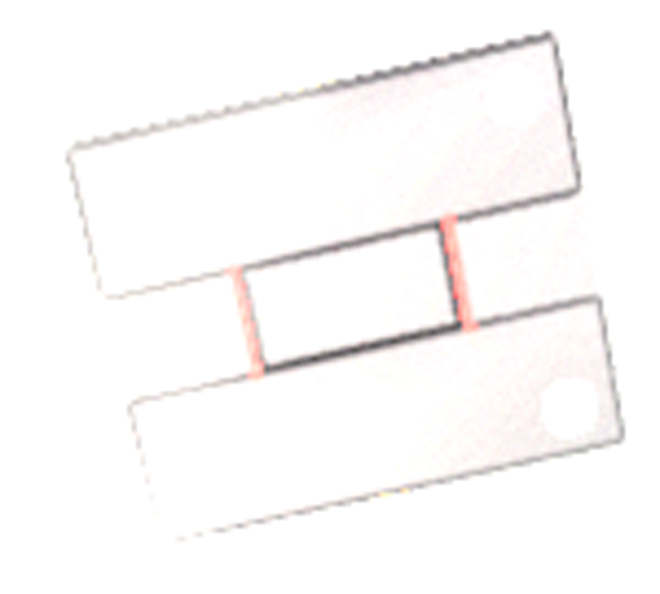

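Run:
```python
import cv2,numpy as np
im=cv2.imread('pics/w2.png').astype(float)[95:150,245:330]
print(im.reshape(-1,3).min(0),np.median(im.reshape(-1,3),0))
c=np.clip((im-10)*2.6,0,255).astype(np.uint8)
cv2.imwrite('pics/w2d.png',cv2.resize(c,None,fx=9,fy=9,interpolation=cv2.INTER_NEAREST))
```

```text
[40. 40. 41.] [84. 85. 88.]
```

View pics/w2d.png

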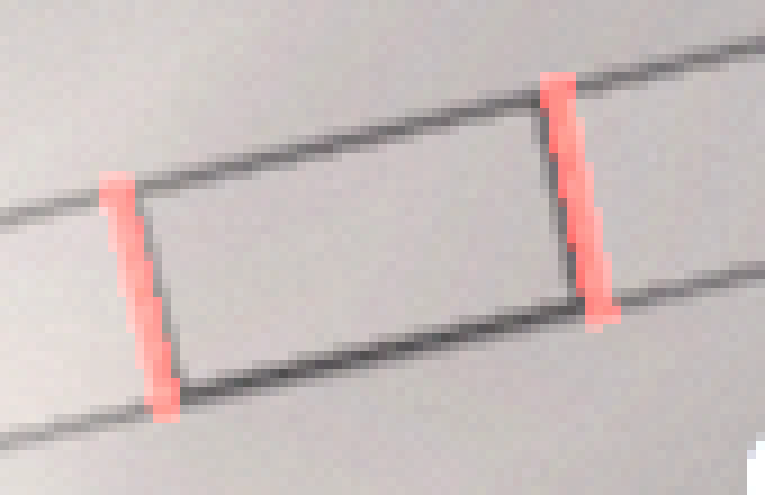

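Neither casing shows a bush from this height: the dark one at (285,123) has a plain floor. I'll go back to the aluminium one and look from lower down.

Request:
servo_tool --motion '[18.9,-17,12,0,0,0,87,18.9,-17,12,0,0,0,87,18.9,-17,12,0,0,0,87,18.9,-17,12,0,0,0,87,18.9,-17,12,0,0,0,87,18.9,-17,12,0,0,0,87,18.9,-17,12,0,0,0,87,18.9,-17,12,0,0,0,87,18.9,-17,12,0,0,0,87,18.9,-17,12,0,0,0,87]'

```text
time_s: 3.83
eef_pos: [0.5548, 0.195, 0.1765]
tcp_rot: [[-0.954, 0.299, -0.001], [0.299, 0.954, 0.0], [0.001, 0.0, -1.0]]
ft_force: [-1.1, 0.4, 0.6]
finger_gap: 0.998
```

```bash
python3 snap.py w3 wrist
```

```text
3.8333 [0.5548 0.195  0.1765] [[-0.954, 0.299, -0.001], [0.299, 0.954, 0.0], [0.001, 0.0, -1.0]] 0.9977311653227737 [-1.08  0.37  0.57]
```

View pics/w3.png

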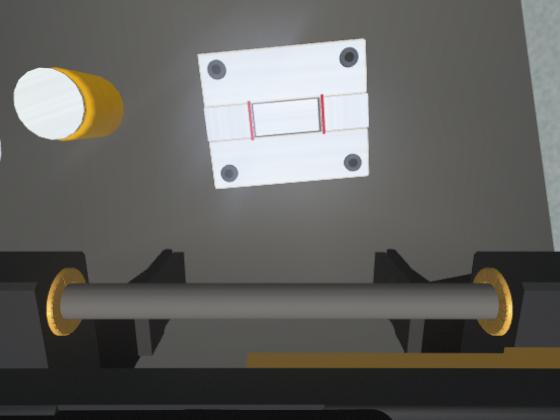

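Run:
```python
import cv2,numpy as np
im=cv2.imread('pics/w3.png').astype(float)[88:148,240:335]
c=np.clip((im-60)*1.31,0,255)
c=255*(c/255)**4
cv2.imwrite('pics/w3d.png',cv2.resize(c.astype(np.uint8),None,fx=8,fy=8,interpolation=cv2.INTER_NEAREST))
```

```text
(no output)
```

View pics/w3d.png

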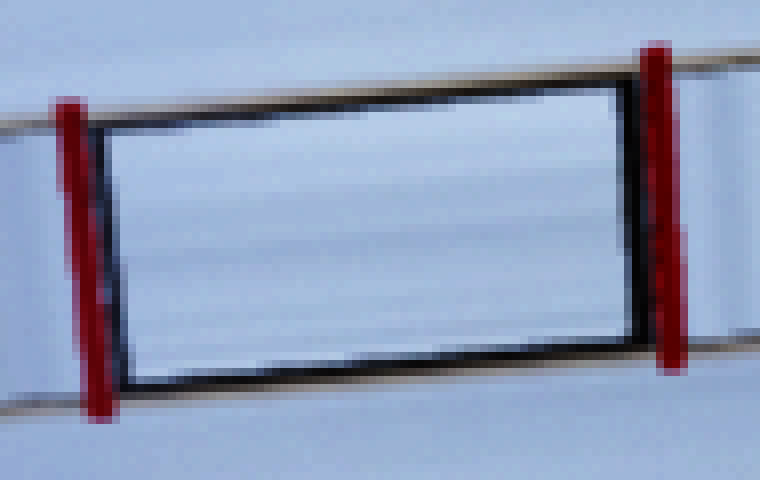

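```bash
cat > casing.py <<'E'
import cv2,numpy as np,pickle
from h import *
im=cv2.imread('pics/w3.png');s,p=pickle.load(open('pics/w3.pkl','rb'))
g=im.min(2);m=(g>190).astype(np.uint8);m[200:]=0;m[:,:190]=0;m[:,380:]=0
m=cv2.morphologyEx(m,cv2.MORPH_CLOSE,np.ones((9,9)))
cs,_=cv2.findContours(m,cv2.RETR_EXTERNAL,cv2.CHAIN_APPROX_NONE);c=max(cs,key=cv2.contourArea)
W=plane(p,c[:,0].astype(float),.08)
rc=cv2.minAreaRect((W[:,:2]*1000).astype(np.float32));print(rc, cv2.contourArea(c))
print(cv2.boxPoints(rc))
# red marks
B,G,R=[im[:,:,i].astype(int) for i in range(3)]
mr=((R-G>50)&(R-B>50)).astype(np.uint8); mr[200:]=0;mr[:,:240]=0;mr[:,340:]=0
n,l,st,ce=cv2.connectedComponentsWithStats(mr)
mids=[]
for i in range(1,n):
    if st[i][4]<20: continue
    ys,xs=np.where(l==i);w=plane(p,np.c_[xs,ys],.08);print('red',st[i],w.mean(0).round(4));mids.append(w.mean(0))
a=(mids[0]+mids[1])/2;d=mids[1]-mids[0];print(a,np.linalg.norm(d),np.degrees(np.arctan2(d[1],d[0])))
E
python3 casing.py
```

```text
((490.4575500488281, 221.0855712890625), (109.80414581298828, 88.91277313232422), 77.65505981445312) 21695.5
[[435.2912  176.95755]
 [522.1482  157.9483 ]
 [545.6239  265.2136 ]
 [458.7669  284.22284]]
red [321  94   4  40 101] [0.4953 0.2451 0.08  ]
red [248 101   6  39  75] [0.4853 0.1971 0.08  ]
[0.49028895 0.22108801 0.08      ] 0.04905555820154909 -101.81082247603143
```

```bash
cat > ov.py <<'E'
import cv2,numpy as np,pickle,sys
from h import *
from workcell import r
c=np.array([.4903,.2211]);th=np.radians(77.9)
ey=np.array([np.cos(th),np.sin(th)]);ex=np.array([ey[1],-ey[0]])
def rect(hx,hy,z): return np.array([[*(c+ex*a*hx+ey*b*hy),z] for a,b in[(1,1),(1,-1),(-1,-1),(-1,1)]])
def draw(src,p,box,f,out,zs):
    x0,x1,y0,y1=box
    im=cv2.resize(cv2.imread(src)[y0:y1,x0:x1],None,fx=f,fy=f,interpolation=cv2.INTER_CUBIC)
    for z,col in zs:
        q=(proj(p,rect(.011,.023,z))-[x0,y0]+.5)*f
        cv2.polylines(im,[q.astype(np.int32)],True,col,1)
    cv2.imwrite(out,im)
zs=[(.08,(0,0,255)),(.057,(0,160,0)),(.025,(255,0,0))]
draw('pics/scene0.png',r.camera_params('scene'),(270,340,120,190),10,'pics/ov1.png',zs)
draw('pics/w3.png',pickle.load(open('pics/w3.pkl','rb'))[1],(240,335,88,148),8,'pics/ov2.png',zs)
E
python3 ov.py
```

```text
(no output)
```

View pics/ov1.png

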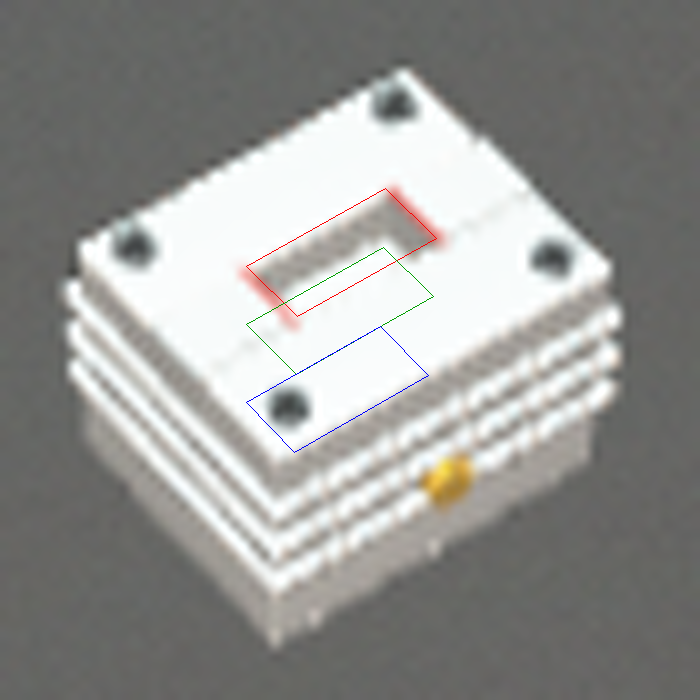

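View pics/ov2.png

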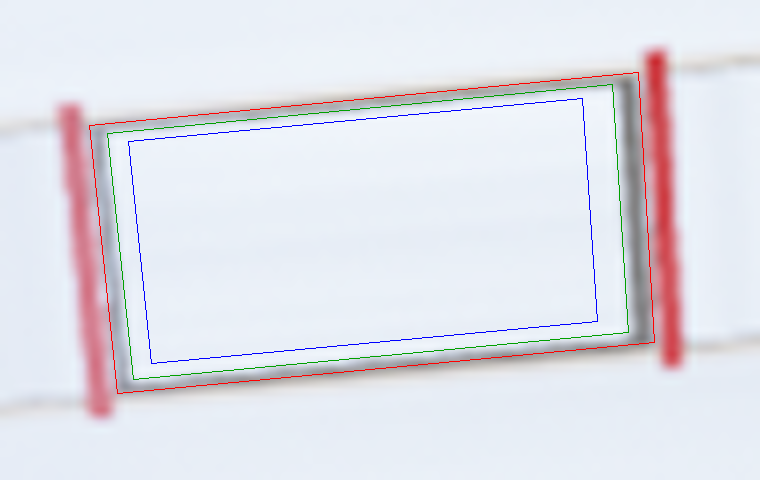

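```bash
cat > blk.py <<'E'
import cv2,numpy as np,pickle
from h import *
import ov
from workcell import r
im=cv2.imread('pics/w2.png');s,p=pickle.load(open('pics/w2.pkl','rb'))
B,G,R=[im[:,:,i].astype(int) for i in range(3)]
mr=((R-G>50)&(R-B>50)).astype(np.uint8); mr[180:]=0;mr[:,:240]=0;mr[:,340:]=0
n,l,st,ce=cv2.connectedComponentsWithStats(mr)
mids=[]
for i in range(1,n):
    if st[i][4]<15: continue
    ys,xs=np.where(l==i);w=plane(p,np.c_[xs,ys],.08);mids.append(w.mean(0))
print(mids)
a=(mids[0]+mids[1])/2;d=mids[0]-mids[1];print(a,np.linalg.norm(d),np.degrees(np.arctan2(d[1],d[0])))
th=np.arctan2(d[1],d[0])
ov.c=a[:2];ov.ey=np.array([np.cos(th),np.sin(th)]);ov.ex=np.array([ov.ey[1],-ov.ey[0]])
i2=np.clip((im.astype(float)-15)*2.4,0,255).astype(np.uint8);cv2.imwrite('pics/w2x.png',i2)
i3=np.clip((cv2.imread('pics/scene0.png').astype(float)-10)*4,0,255).astype(np.uint8);cv2.imwrite('pics/s0x.png',i3)
ov.draw('pics/w2x.png',p,(245,330,95,150),9,'pics/ov3.png',ov.zs)
ov.draw('pics/s0x.png',r.camera_params('scene'),(365,435,145,215),10,'pics/ov4.png',ov.zs[:1])
E
python3 blk.py
```

```text
[array([0.73028501, 0.35064192, 0.08      ]), array([0.72644245, 0.30174152, 0.08      ])]
[0.72836373 0.32619172 0.08      ] 0.04905114069081037 85.50696425730307
```

View pics/ov3.png

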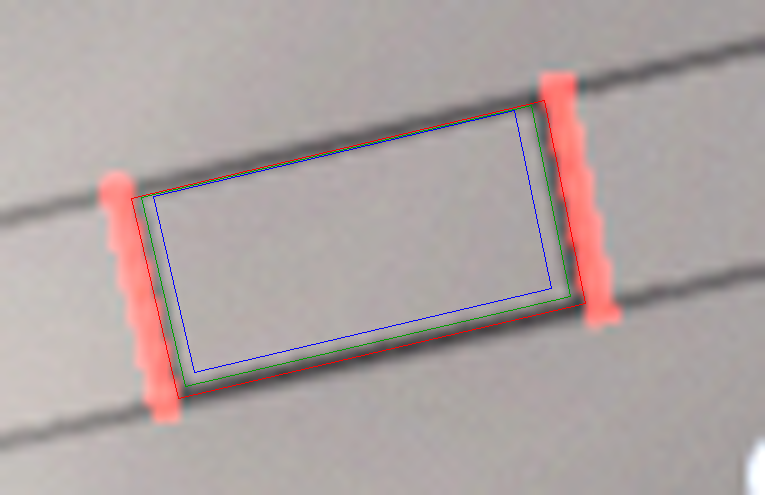

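View pics/ov4.png

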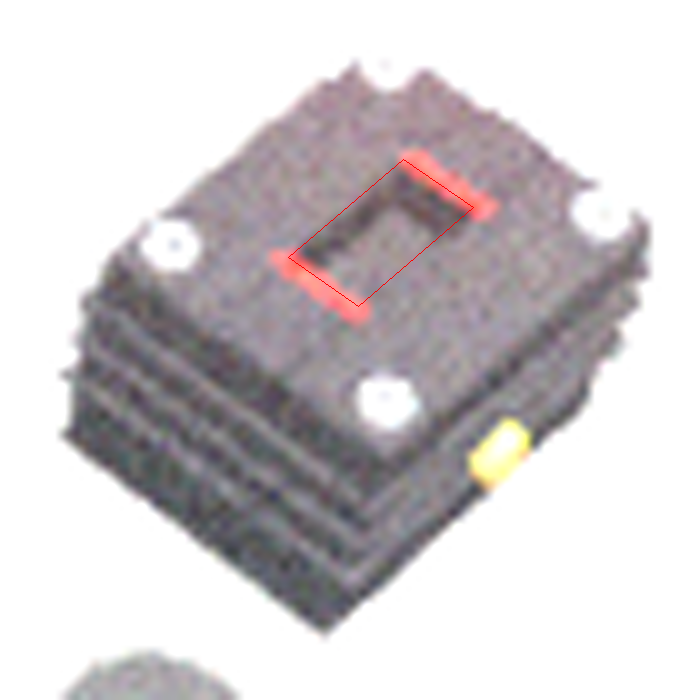

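```bash
python3 snap.py s1 scene
python3 - <<'E'
from workcell import r
from h import *
for n in ['scene','top']:
    p=r.camera_params(n)
    print(n,plane(p,[(0,0),(280,0),(560,0),(560,210),(560,420),(280,420),(0,420),(0,210)],0).round(2).tolist())
p=r.camera_params('scene')
print(proj(p,[[0,0,0],[.19,.62,.2],[.5,-.6,0],[.3,-.6,0],[0,-.6,0],[0,.6,0]]).round())
E
```

```text
3.8833 [0.5497 0.192  0.1733] [[-0.954, 0.3, -0.008], [0.3, 0.954, -0.002], [0.007, -0.004, -1.0]] 0.9961743638412829 [-2.33 -2.5  -2.67]
scene [[-0.87, 0.07, 0.0], [-0.1, 0.77, 0.0], [0.69, 1.42, -0.0], [1.08, 0.53, 0.0], [1.28, 0.06, 0.0], [0.88, -0.3, 0.0], [0.47, -0.66, 0.0], [0.0, -0.41, 0.0]]
top [[1.21, 0.82, 0.0], [1.22, 0.05, 0.0], [1.22, -0.71, 0.0], [0.64, -0.66, 0.0], [0.14, -0.62, 0.0], [0.13, 0.03, 0.0], [0.12, 0.69, 0.0], [0.62, 0.75, 0.0]]
[[130. 123.]
 [315.  -6.]
 [ 37. 406.]
 [-13. 340.]
 [-76. 258.]
 [268.  31.]]
```

View pics/s1.png

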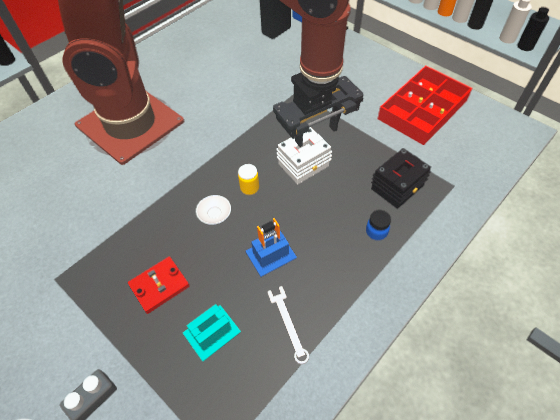

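Both pockets look shallow in the pictures, with no bush visible. White is still the aluminium one: its centre is at (0.490, 0.221), its y axis at 77.9°, and the outline measures 109.8 x 88.9 mm, which matches. I'll measure the stand and tongs next and look at the casing again later.

Request:
servo_tool --motion '[-19.9,-21.6,-8,0,0,0,87,-19.9,-21.6,-8,0,0,0,87,-19.9,-21.6,-8,0,0,0,87,-19.9,-21.6,-8,0,0,0,87,-19.9,-21.6,-8,0,0,0,87,-19.9,-21.6,-8,0,0,0,87,-19.9,-21.6,-8,0,0,0,87,-19.9,-21.6,-8,0,0,0,87,-19.9,-21.6,-8,0,0,0,87,-19.9,-21.6,-8,0,0,0,87]'

```text
time_s: 4.77
eef_pos: [0.6827, -0.0714, 0.2578]
tcp_rot: [[-0.954, 0.299, 0.0], [0.299, 0.954, 0.001], [-0.0, 0.001, -1.0]]
ft_force: [0.3, 0.3, -0.2]
finger_gap: 1.002
```

Request:
servo_tool --motion '[0,0,0,0,0,0,87,0,0,0,0,0,0,87,0,0,0,0,0,0,87,0,0,0,0,0,0,87]'

```text
time_s: 5.1
eef_pos: [0.6818, -0.0696, 0.2569]
tcp_rot: [[-0.954, 0.299, -0.001], [0.299, 0.954, 0.001], [0.001, 0.001, -1.0]]
ft_force: [0.7, 0.8, -1.1]
finger_gap: 1.002
```

```bash
python3 snap.py w4 wrist
```

```text
5.1 [ 0.6818 -0.0696  0.2569] [[-0.954, 0.299, -0.001], [0.299, 0.954, 0.001], [0.001, 0.001, -1.0]] 1.0023539513917987 [ 0.71  0.83 -1.1 ]
```

View pics/w4.png

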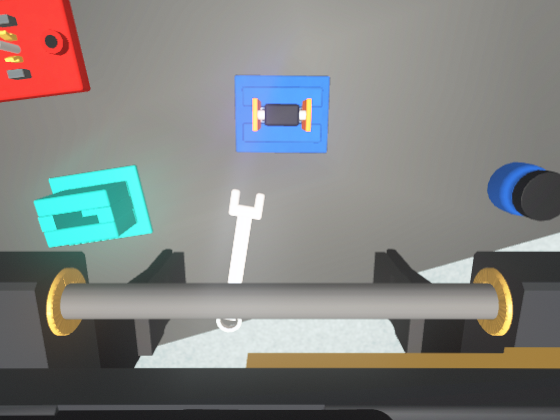

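```bash
cat > tongs.py <<'E'
import cv2,numpy as np,pickle,sys
from h import *
n=sys.argv[1]; zoff=float(sys.argv[2]) if len(sys.argv)>2 else .008
x0,x1,y0,y1=map(int,sys.argv[3:7]) if len(sys.argv)>3 else (236,330,76,155)
im=cv2.imread(f'pics/{n}.png');s,p=pickle.load(open(f'pics/{n}.pkl','rb'))
hsv=cv2.cvtColor(im,cv2.COLOR_BGR2HSV);H,S,V=cv2.split(hsv)
box=np.zeros(H.shape,bool);box[y0:y1,x0:x1]=1
o=((H<25)&(S>130)&(V>140)&box).astype(np.uint8)
cc,l,st,ce=cv2.connectedComponentsWithStats(o)
ms=[]
for i in range(1,cc):
    if st[i][4]>25:
        ys,xs=np.where(l==i);rc=cv2.minAreaRect(np.c_[xs,ys].astype(np.float32));w=plane(p,[ce[i]],zoff+.125)[0];print('plate',st[i],ce[i].round(1),rc[1],rc[2],w.round(4));ms.append(w)
if len(ms)==2:
    a=(ms[0]+ms[1])/2;d=ms[1]-ms[0];print('mid',a.round(4),'sep',np.linalg.norm(d),'ang',np.degrees(np.arctan2(d[1],d[0])))
k=((V<75)&box).astype(np.uint8)
cc,l,st,ce=cv2.connectedComponentsWithStats(k)
for i in range(1,cc):
    if st[i][4]>100: print('bridge',st[i],plane(p,[ce[i]],zoff+.127).round(4))
b=((H>100)&(H<125)&(S>120)).astype(np.uint8);b[160:]=0;b[:,:225]=0;b[:,340:]=0
cs,_=cv2.findContours(b,cv2.RETR_EXTERNAL,cv2.CHAIN_APPROX_NONE)
if cs:
    c=max(cs,key=cv2.contourArea)
    for z in (0.0,0.01,.06):
        W=plane(p,c[:,0].astype(float),z);print('blue',z,cv2.minAreaRect((W[:,:2]*1000).astype(np.float32)))
sx,sy=max(0,x0-10),max(0,y0-10)
cv2.imwrite(f'pics/{n}z.png',cv2.resize(im[sy:y1+10,sx:x1+10],None,fx=6,fy=6,interpolation=cv2.INTER_CUBIC))
E
python3 tongs.py w4
```

```text
plate [303 100   4  11  37] [304.6 105.1] (10.0, 3.0) 90.0 [ 0.6135 -0.0276  0.133 ]
plate [302 116   5  15  46] [304.3 123.9] (14.0, 4.0) 90.0 [ 0.6265 -0.0316  0.133 ]
mid [ 0.62   -0.0296  0.133 ] sep 0.013530300696319384 ang -17.250578475520975
blue 0.0 ((615.2020263671875, -45.091278076171875), (100.11295318603516, 80.01641845703125), 72.0189208984375)
blue 0.01 ((615.18701171875, -45.15431213378906), (97.75582885742188, 78.13245391845703), 72.0189437866211)
blue 0.06 ((615.1123657226562, -45.46961212158203), (85.97019958496094, 68.7126235961914), 72.0189437866211)
```

View pics/w4z.png

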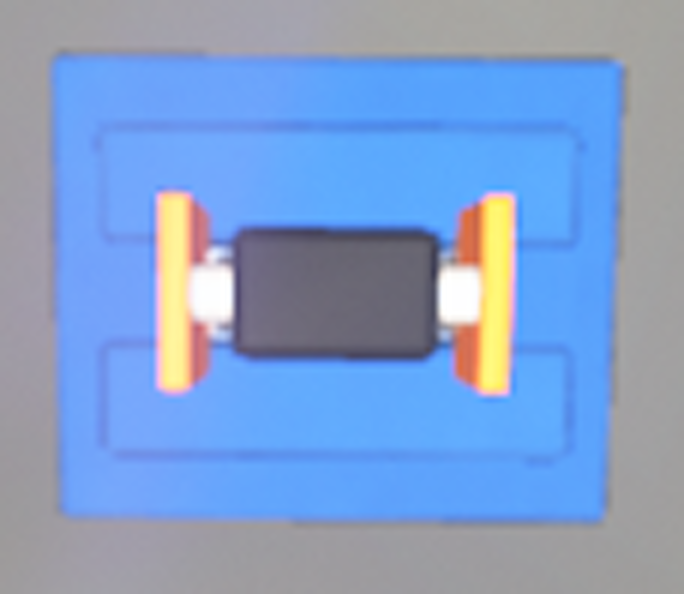

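Run:
```python
import pickle;from h import *
s,p=pickle.load(open('pics/w4.pkl','rb'))
q=lambda x,y:(226+x/6-.4,66+y/6-.4)
W=plane(p,[q(173,293),q(498,292)],.133);B=plane(p,[q(337,294)],.135)
print(W,B,np.linalg.norm(W[1]-W[0]),np.degrees(np.arctan2(*(W[1]-W[0])[1::-1])),W.mean(0))
R=s['tcp_rot'];t=np.r_[W.mean(0)[:2],0]
d=np.array([W.mean(0)[0],W.mean(0)[1],.106-.002])-s['eef_pos']
print('tool move mm',(R.T@d*1000).round(1))
```

```text
[[ 0.60877372 -0.06511091  0.133     ]
 [ 0.62070471 -0.02660969  0.133     ]] [[ 0.61496161 -0.04574813  0.135     ]] 0.040307471809464736 72.78252364456544 [ 0.61473921 -0.0458603   0.133     ]
tool move mm [ 70.9   2.5 152.9]
```

The stand and tongs measure consistently. The stand centre is (0.615, -0.045) with its axis at 72°; the tongs are at (0.615, -0.046) and 72.8°. The plates are 40.3 mm centre to centre (40 expected), so I'll grasp.

Request:
servo_tool --motion '[17.7,0.6,0,0,0,0,70,17.7,0.6,0,0,0,0,70,17.7,0.6,0,0,0,0,70,17.8,0.7,0,0,0,0,70,0,0,20,0,0,0,70,0,0,25,0,0,0,70,0,0,25,0,0,0,70,0,0,20,0,0,0,70,0,0,15,0,0,0,70,0,0,0,0,0,0,70]' --newtons 8

```text
time_s: 5.98
eef_pos: [0.6128, -0.0464, 0.149]
tcp_rot: [[-0.954, 0.299, -0.005], [0.299, 0.954, 0.0], [0.005, -0.001, -1.0]]
ft_force: [-0.2, -0.1, -0.7]
finger_gap: 0.807
```

```bash
python3 snap.py w5 wrist; python3 snap.py s5 scene
python3 - <<'E'
import cv2
im=cv2.imread('pics/s5.png')[160:290,210:340];cv2.imwrite('pics/s5z.png',cv2.resize(im,None,fx=4.5,fy=4.5,interpolation=cv2.INTER_CUBIC))
E
```

```text
5.9833 [ 0.6128 -0.0464  0.149 ] [[-0.954, 0.299, -0.005], [0.299, 0.954, 0.0], [0.005, -0.001, -1.0]] 0.8073583479262324 [-0.25 -0.14 -0.75]
6.0333 [ 0.6138 -0.0468  0.151 ] [[-0.954, 0.3, -0.003], [0.3, 0.954, 0.0], [0.003, -0.001, -1.0]] 0.8048512228129768 [0.61 0.86 0.74]
```

View pics/w5.png

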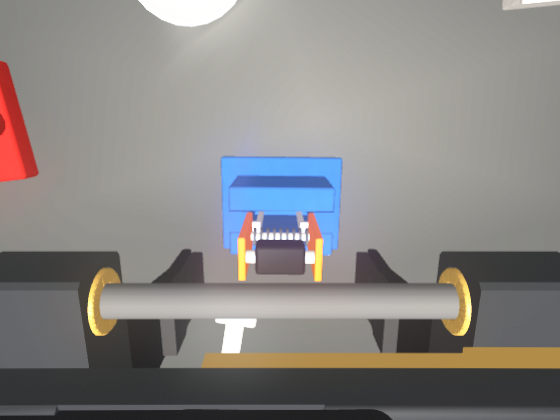

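View pics/s5z.png

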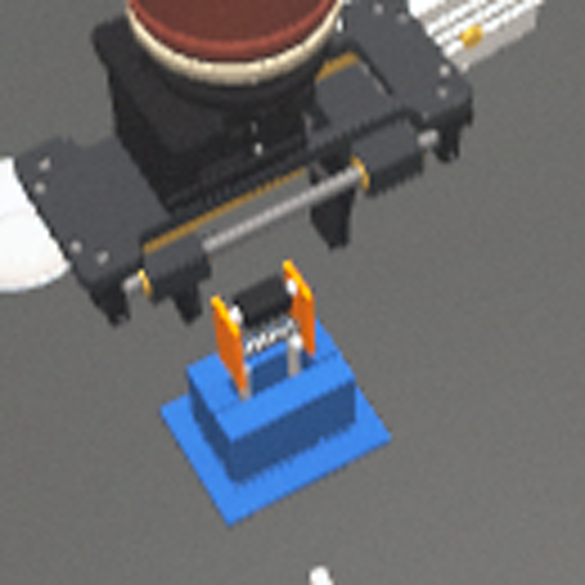

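Request:
servo_tool --motion '[0,0.5,16,0,0,0,70,0,0.5,16,0,0,0,70,0,0,14,0,0,0,65,0,0,0,0,0,0,60,0,0,0,0,0,0,50,0,0,0,0,0,0,46,0,0,0,0,0,0,43,0,0,0,0,0,0,40,0,0,0,0,0,0,40,0,0,0,0,0,0,40]' --newtons 8

```text
time_s: 6.92
eef_pos: [0.6161, -0.0474, 0.1075]
tcp_rot: [[-0.954, 0.301, 0.002], [0.301, 0.954, 0.0], [-0.002, 0.001, -1.0]]
ft_force: [-0.9, -0.0, 6.6]
finger_gap: 0.469
```

Request:
servo_tool --motion '[0,0,0,0,0,0,40,0,0,0,0,0,0,40,0,0,0,0,0,0,40]'

```text
time_s: 7.17
eef_pos: [0.6161, -0.0473, 0.1075]
tcp_rot: [[-0.954, 0.301, 0.002], [0.301, 0.954, 0.0], [-0.002, 0.001, -1.0]]
ft_force: [-0.0, 0.1, 6.7]
finger_gap: 0.457
```

```bash
python3 snap.py w6 wrist
```

```text
7.1667 [ 0.6161 -0.0473  0.1075] [[-0.954, 0.301, 0.002], [0.301, 0.954, 0.0], [-0.002, 0.001, -1.0]] 0.4568585807229399 [-0.05  0.08  6.69]
```

View pics/w6.png

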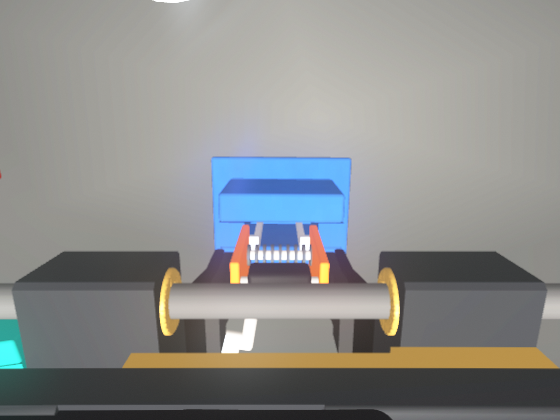

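Request:
servo_tool --motion '[0,0,-3,0,0,0,40,0,0,-5,0,0,0,40,0,0,-10,0,0,0,40,0,0,-15,0,0,0,40,0,0,-15,0,0,0,40,0,0,-15,0,0,0,40,0,0,-15,0,0,0,40,0,0,-15,0,0,0,40,0,0,-15,0,0,0,40,0,0,-7,0,0,0,40]'

```text
time_s: 8.05
eef_pos: [0.6159, -0.0474, 0.224]
tcp_rot: [[-0.954, 0.301, 0.003], [0.301, 0.954, 0.0], [-0.002, 0.001, -1.0]]
ft_force: [1.0, -0.1, -0.6]
finger_gap: 0.461
```

Request:
servo_tool --motion '[0,0,0,0,0,0,40,0,0,0,0,0,0,40,0,0,0,0,0,0,40]'

```text
time_s: 8.3
eef_pos: [0.6147, -0.0471, 0.2204]
tcp_rot: [[-0.954, 0.301, -0.001], [0.301, 0.954, -0.0], [0.001, -0.0, -1.0]]
ft_force: [-0.8, -0.3, -0.8]
finger_gap: 0.463
```

```bash
python3 snap.py w7 wrist; python3 snap.py s7 scene
python3 - <<'E'
import cv2
im=cv2.imread('pics/s7.png')[130:290,200:360];cv2.imwrite('pics/s7z.png',cv2.resize(im,None,fx=3.7,fy=3.7,interpolation=cv2.INTER_CUBIC))
E
```

```text
8.3 [ 0.6147 -0.0471  0.2204] [[-0.954, 0.301, -0.001], [0.301, 0.954, -0.0], [0.001, -0.0, -1.0]] 0.4630993650008933 [-0.78 -0.28 -0.78]
8.35 [ 0.6147 -0.0471  0.2203] [[-0.954, 0.301, -0.002], [0.301, 0.954, -0.0], [0.001, -0.001, -1.0]] 0.4607252836898861 [-0.62  0.03 -1.63]
```

View pics/w7.png

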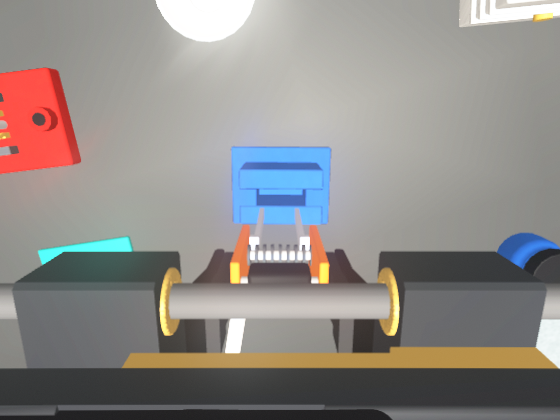

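View pics/s7z.png

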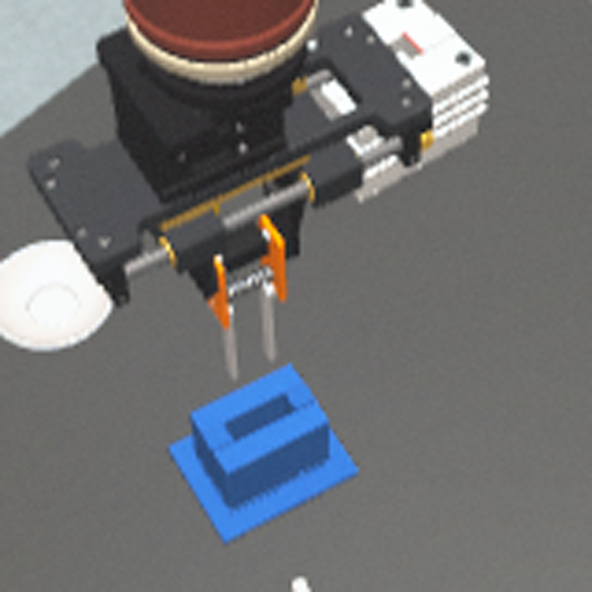

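```bash
cat > tip.py <<'E'
import sys,pickle,cv2
from h import *
n=sys.argv[1];s,p=pickle.load(open(f'pics/{n}.pkl','rb'))
R=np.asarray(s['tcp_rot']);e=np.asarray(s['eef_pos'])
hg=s['finger_gap']*87/2-22+16
pts=[(x,y,99.5) for x in(-4,4) for y in (-hg,-hg+3,hg-3,hg)]
q=proj(p,[e+R@(np.array(a)/1000) for a in pts]);print(q.round(1).tolist())
im=cv2.imread(f'pics/{n}.png')[190:300,200:360];im=cv2.resize(im,None,fx=5,fy=5,interpolation=cv2.INTER_CUBIC)
for a in q: cv2.circle(im,tuple(((a-[200,190]+.5)*5).astype(int)),3,(0,255,0),1)
cv2.imwrite(f'pics/{n}t.png',im)
E
python3 tip.py w7
```

```text
[[258.9, 220.2], [263.0, 220.2], [293.4, 220.2], [297.5, 220.2], [258.7, 209.6], [262.8, 209.6], [293.5, 209.6], [297.6, 209.6]]
```

View pics/w7t.png

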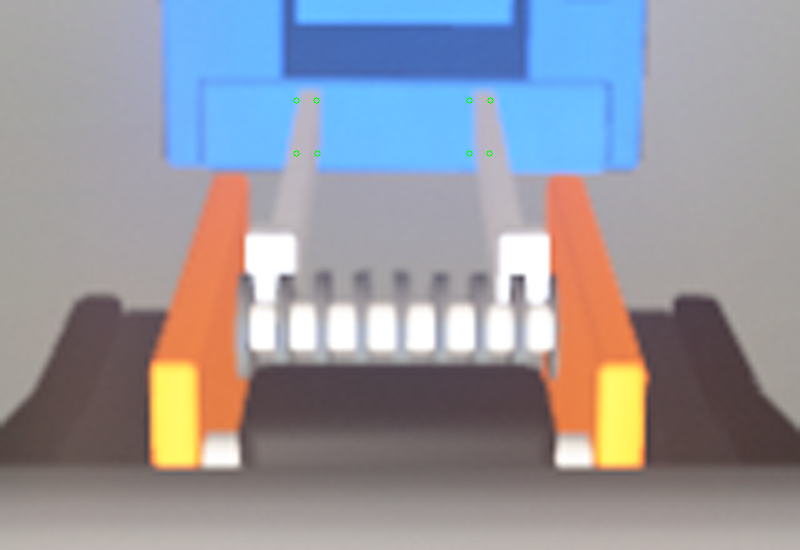

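The tongs are held. Their tips appear about 1 mm from the predicted spot in the wrist view, at (262,210) and (296,210). Next I'll go to the casing and turn to its angle.

Request:
servo_tool --motion '[14.5,24.9,0,0,0,0,40,14.5,24.9,0,0,0,0,40,14.5,24.9,0,0,0,0,40,14.5,24.9,0,0,0,0,40,14.5,24.9,0,0,0,0,40,14.5,24.9,0,0,0,0,40,14.5,24.9,0,0,0,0,40,14.5,24.9,0,0,0,0,40,14.5,24.9,0,0,0,0,40,0,0,0,0,0,-0.094,40]'

```text
time_s: 9.23
eef_pos: [0.5556, 0.2133, 0.2201]
tcp_rot: [[-0.979, 0.205, -0.002], [0.205, 0.979, 0.002], [0.003, 0.001, -1.0]]
ft_force: [-0.6, 1.2, -1.7]
finger_gap: 0.46
```

Request:
servo_tool --motion '[0,0,0,0,0,0,40,0,0,0,0,0,0,40,0,0,0,0,0,0,40,0,0,0,0,0,0,40]'

```text
time_s: 9.57
eef_pos: [0.5586, 0.2044, 0.2212]
tcp_rot: [[-0.977, 0.214, -0.0], [0.214, 0.977, -0.0], [-0.0, -0.0, -1.0]]
ft_force: [-0.2, 0.1, -1.1]
finger_gap: 0.46
```

```bash
python3 snap.py w8 wrist; sed -i "s#^im=cv2.imread('pics/w3.png').*#import sys;n=sys.argv[1];im=cv2.imread(f'pics/{n}.png');s,p=pickle.load(open(f'pics/{n}.pkl','rb'))#" casing.py; python3 casing.py w3; python3 casing.py w8
```

```text
9.5667 [0.5586 0.2044 0.2212] [[-0.977, 0.214, -0.0], [0.214, 0.977, -0.0], [-0.0, -0.0, -1.0]] 0.4600420641807899 [-0.22  0.09 -1.13]
((490.4575500488281, 221.0855712890625), (109.80414581298828, 88.91277313232422), 77.65505981445312) 21695.5
[[435.2912  176.95755]
 [522.1482  157.9483 ]
 [545.6239  265.2136 ]
 [458.7669  284.22284]]
red [321  94   4  40 101] [0.4953 0.2451 0.08  ]
red [248 101   6  39  75] [0.4853 0.1971 0.08  ]
[0.49028895 0.22108801 0.08      ] 0.04905555820154909 -101.81082247603143
((490.3795166015625, 221.0386505126953), (109.89463806152344, 88.24079132080078), 77.63220977783203) 15933.0
[[435.51407 176.81648]
 [521.70703 157.91652]
 [545.245   265.2608 ]
 [459.052   284.16077]]
red [248  99   3  33  44] [0.4859 0.1968 0.08  ]
red [310  99   4  34  77] [0.4966 0.2448 0.08  ]
[0.49124003 0.22080525 0.08      ] 0.04910256069771342 77.47019794672664
```

View pics/w8.png

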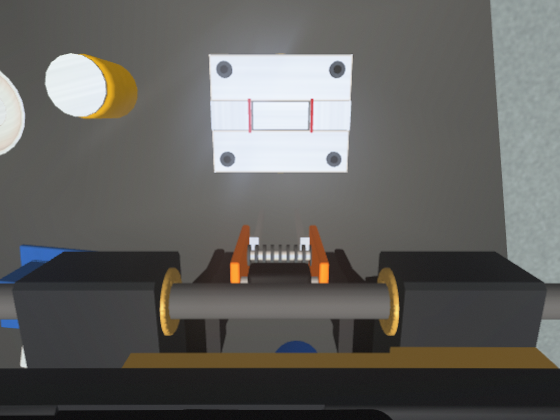

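Two views now agree on the casing: (0.4904, 0.2210) at 77.65°, with the tool turned to match. I'll centre the tips over the pocket and come down to just above it.

Request:
servo_tool --motion '[17.2,0.3,0,0,0,0,41,17.2,0.3,0,0,0,0,41,17.2,0.3,0,0,0,0,41,17.2,0.2,0,0,0,0,41,0,0,10,0,0,0,41,0,0,10,0,0,0,41,0,0,10,0,0,0,41,0,0,0,0,0,0,41,0,0,0,0,0,0,41]'

```text
time_s: 10.37
eef_pos: [0.4914, 0.2205, 0.1902]
tcp_rot: [[-0.977, 0.212, -0.001], [0.212, 0.977, -0.002], [0.001, -0.002, -1.0]]
ft_force: [-0.9, 0.5, -0.5]
finger_gap: 0.476
```

```bash
python3 snap.py w9 wrist; python3 tip.py w9;python3 snap.py s9 scene
python3 - <<'E'
import cv2
im=cv2.imread('pics/s9.png')[70:210,230:370];cv2.imwrite('pics/s9z.png',cv2.resize(im,None,fx=4.2,fy=4.2,interpolation=cv2.INTER_CUBIC))
E
```

```text
10.3667 [0.4914 0.2205 0.1902] [[-0.977, 0.212, -0.001], [0.212, 0.977, -0.002], [0.001, -0.002, -1.0]] 0.47610062511755574 [-0.91  0.46 -0.53]
[[258.0, 220.1], [262.1, 220.1], [294.0, 220.1], [298.1, 220.1], [257.8, 209.6], [261.9, 209.6], [294.1, 209.5], [298.2, 209.5]]
10.4167 [0.4917 0.2208 0.1909] [[-0.977, 0.211, -0.001], [0.211, 0.977, -0.001], [0.0, -0.001, -1.0]] 0.4709407709449279 [ 0.01 -0.91 -0.95]
```

View pics/w9t.png

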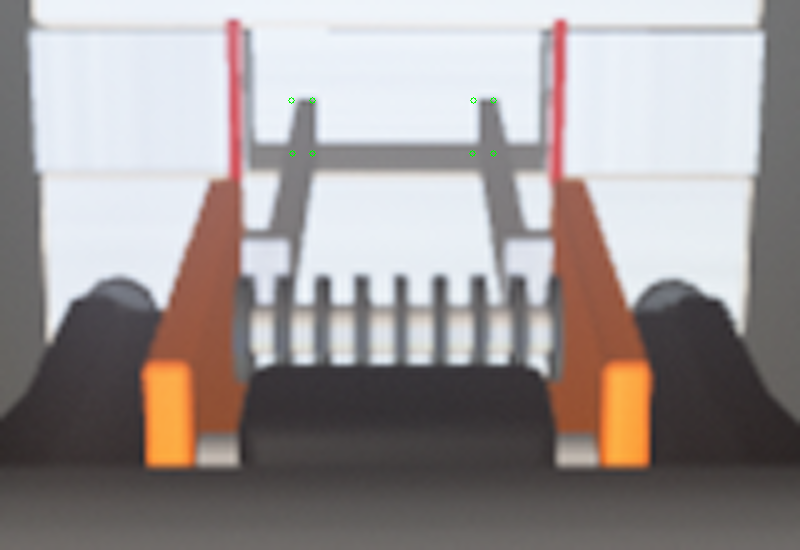

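View pics/s9z.png

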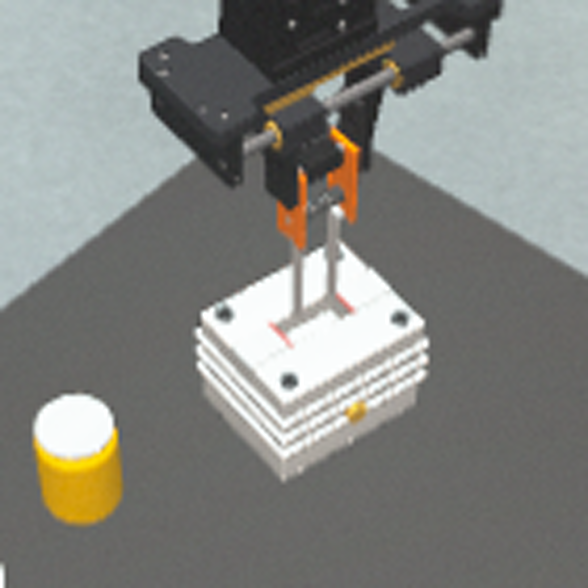

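The tips sit centred between the red marks: marks at about columns 247 and 311, tips at about 261 and 297. The pocket interior still looks shallow, so I'll go down gently and watch the force.

Request:
servo_tool --motion '[1,0,5,0,0,0,41,0,0,5,0,0,0,41,0,0,5,0,0,0,41,0,0,5,0,0,0,41,0,0,3,0,0,0,41,0,0,0,0,0,0,41]'

```text
time_s: 10.97
eef_pos: [0.4898, 0.2213, 0.1673]
tcp_rot: [[-0.978, 0.21, -0.001], [0.21, 0.978, -0.001], [0.001, -0.001, -1.0]]
ft_force: [-0.6, -0.8, -0.5]
finger_gap: 0.472
```

Request:
servo_tool --motion '[0,0,2,0,0,0,41,0,0,2,0,0,0,41,0,0,2,0,0,0,41]'

```text
time_s: 11.22
eef_pos: [0.4904, 0.2216, 0.1623]
tcp_rot: [[-0.978, 0.21, 0.0], [0.21, 0.978, 0.0], [-0.0, 0.0, -1.0]]
ft_force: [0.8, 0.4, -1.2]
finger_gap: 0.479
```

Request:
servo_tool --motion '[0,0,2,0,0,0,41,0,0,2,0,0,0,41,0,0,2,0,0,0,41,0,0,0,0,0,0,41]'

```text
time_s: 11.55
eef_pos: [0.4901, 0.2214, 0.1559]
tcp_rot: [[-0.978, 0.21, -0.0], [0.21, 0.978, -0.0], [0.0, -0.0, -1.0]]
ft_force: [-0.3, -0.3, -1.3]
finger_gap: 0.471
```

```bash
python3 snap.py w10 wrist; python3 tip.py w10
```

```text
11.55 [0.4901 0.2214 0.1559] [[-0.978, 0.21, -0.0], [0.21, 0.978, -0.0], [0.0, -0.0, -1.0]] 0.47074828387179357 [-0.33 -0.26 -1.28]
[[258.3, 220.2], [262.4, 220.2], [293.7, 220.2], [297.8, 220.2], [258.1, 209.6], [262.2, 209.6], [293.8, 209.6], [297.9, 209.6]]
```

View pics/w10t.png

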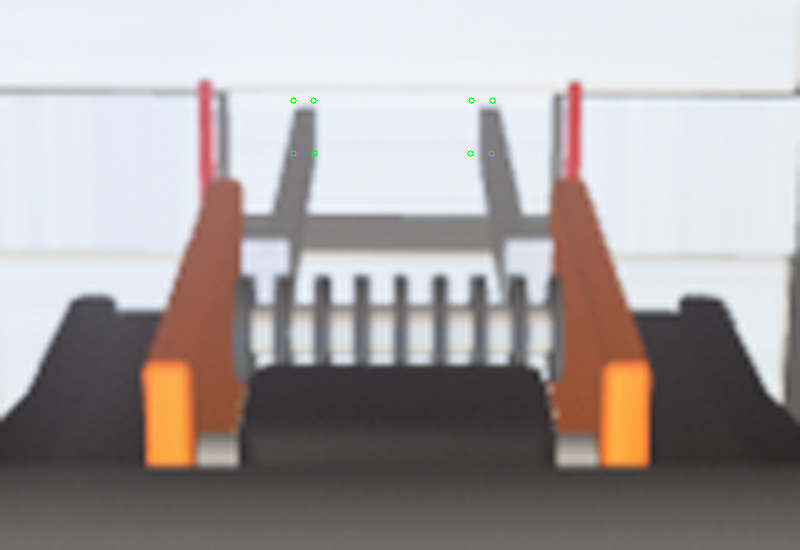

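The tips are passing through the apparent floor with no force, so the pocket really is deep and that floor is only how it is drawn. I'll keep going slowly towards bush-top height (TCP z of about 0.1445).

Request:
servo_tool --motion '[0,0,2,0,0,0,41,0,0,2,0,0,0,41,0,0,2,0,0,0,41,0,0,2,0,0,0,41,0,0,2,0,0,0,41,0,0,2,0,0,0,41,0,0,2,0,0,0,41]'

```text
time_s: 12.18
eef_pos: [0.4903, 0.2215, 0.1421]
tcp_rot: [[-0.978, 0.21, -0.0], [0.21, 0.978, -0.0], [-0.0, -0.0, -1.0]]
ft_force: [-0.5, -0.7, -1.0]
finger_gap: 0.473
```

Request:
servo_tool --motion '[0,0,0,0,0,0,41,0,0,0,0,0,0,41]'

```text
time_s: 12.35
eef_pos: [0.4902, 0.2215, 0.1422]
tcp_rot: [[-0.978, 0.21, -0.0], [0.21, 0.978, -0.0], [0.0, -0.0, -1.0]]
ft_force: [0.1, 0.2, -1.3]
finger_gap: 0.473
```

Request:
servo_tool --motion '[0,0,2,0,0,0,41,0,0,2,0,0,0,41,0,0,2,0,0,0,41,0,0,2,0,0,0,41,0,0,0,0,0,0,41]'

```text
time_s: 12.77
eef_pos: [0.49, 0.2214, 0.1337]
tcp_rot: [[-0.978, 0.21, -0.001], [0.21, 0.978, -0.0], [0.0, -0.001, -1.0]]
ft_force: [-0.8, -0.1, -0.7]
finger_gap: 0.472
```

Request:
servo_tool --motion '[0,0,2,0,0,0,41,0,0,2,0,0,0,41,0,0,1,0,0,0,41,0,0,0,0,0,0,41]'

```text
time_s: 13.1
eef_pos: [0.4901, 0.2215, 0.129]
tcp_rot: [[-0.978, 0.21, -0.0], [0.21, 0.978, -0.0], [0.0, -0.0, -1.0]]
ft_force: [0.5, -0.2, -0.9]
finger_gap: 0.474
```

Request:
servo_tool --motion '[0,0,0,0,0,0,38,0,0,0,0,0,0,36,0,0,0,0,0,0,35,0,0,0,0,0,0,34,0,0,0,0,0,0,33,0,0,0,0,0,0,32]' --newtons 12

```text
time_s: 13.6
eef_pos: [0.4904, 0.2219, 0.1294]
tcp_rot: [[-0.978, 0.21, 0.0], [0.21, 0.978, 0.0], [-0.0, 0.001, -1.0]]
ft_force: [0.5, 1.6, -0.8]
finger_gap: 0.397
```

Request:
servo_tool --motion '[0,0,0,0,0,0,30,0,0,0,0,0,0,30,0,0,0,0,0,0,30,0,0,0,0,0,0,30]'

```text
time_s: 13.93
eef_pos: [0.4904, 0.2218, 0.1294]
tcp_rot: [[-0.978, 0.21, 0.0], [0.21, 0.978, 0.0], [-0.0, 0.0, -1.0]]
ft_force: [1.0, 2.2, -0.8]
finger_gap: 0.391
```

The jaws stalled at 34 mm over the plates, so the bush is held. Now I'll draw it up slowly.

Request:
servo_tool --motion '[0,0,0,0,0,0,30,0,0,-1.5,0,0,0,30,0,0,-1.5,0,0,0,30,0,0,-2,0,0,0,30,0,0,-2,0,0,0,30,0,0,-2,0,0,0,30]' --newtons 13

```text
time_s: 14.43
eef_pos: [0.4899, 0.2208, 0.138]
tcp_rot: [[-0.978, 0.211, -0.001], [0.211, 0.978, -0.001], [0.001, -0.001, -1.0]]
ft_force: [-0.1, -0.4, -5.9]
finger_gap: 0.396
```

Request:
servo_tool --motion '[0,0,-2,0,0,0,30,0,0,-2,0,0,0,30,0,0,-2,0,0,0,30,0,0,-2,0,0,0,30,0,0,-2,0,0,0,30]'

```text
time_s: 14.85
eef_pos: [0.4906, 0.2218, 0.149]
tcp_rot: [[-0.978, 0.21, 0.001], [0.21, 0.978, 0.001], [-0.001, 0.001, -1.0]]
ft_force: [-1.0, -0.0, -1.9]
finger_gap: 0.393
```

Request:
servo_tool --motion '[0,0,-3,0,0,0,30,0,0,-3,0,0,0,30,0,0,-3,0,0,0,30,0,0,-3,0,0,0,30,0,0,-3,0,0,0,30,0,0,-3,0,0,0,30,0,0,-3,0,0,0,30]'

```text
time_s: 15.43
eef_pos: [0.4903, 0.2216, 0.1697]
tcp_rot: [[-0.978, 0.21, 0.0], [0.21, 0.978, 0.0], [-0.0, 0.0, -1.0]]
ft_force: [0.3, 0.0, -1.0]
finger_gap: 0.394
```

Request:
servo_tool --motion '[0,0,-6,0,0,0,30,0,0,-8,0,0,0,30,0,0,-8,0,0,0,30,0,0,-8,0,0,0,30,0,0,-8,0,0,0,30,0,0,-8,0,0,0,30,0,0,-8,0,0,0,30,0,0,-4,0,0,0,30,0,0,0,0,0,0,30,0,0,0,0,0,0,30]'

```text
time_s: 16.27
eef_pos: [0.4903, 0.2216, 0.2274]
tcp_rot: [[-0.978, 0.21, 0.0], [0.21, 0.978, 0.0], [-0.0, 0.0, -1.0]]
ft_force: [-0.0, -0.6, -1.5]
finger_gap: 0.394
```

```bash
python3 snap.py w11 wrist; python3 tip.py w11;python3 snap.py s11 scene
python3 - <<'E'
import cv2
im=cv2.imread('pics/s11.png')[50:210,230:390];cv2.imwrite('pics/s11z.png',cv2.resize(im,None,fx=3.7,fy=3.7,interpolation=cv2.INTER_CUBIC))
E
```

```text
16.2667 [0.4903 0.2216 0.2274] [[-0.978, 0.21, 0.0], [0.21, 0.978, 0.0], [-0.0, 0.0, -1.0]] 0.3936705696459746 [-0.02 -0.62 -1.46]
[[262.8, 220.2], [266.9, 220.2], [289.1, 220.2], [293.2, 220.2], [262.7, 209.6], [266.8, 209.6], [289.2, 209.6], [293.3, 209.6]]
16.3167 [0.4901 0.2215 0.227 ] [[-0.978, 0.21, -0.0], [0.21, 0.978, -0.0], [0.0, -0.0, -1.0]] 0.3941836480232197 [ 0.09 -0.67 -1.99]
```

View pics/w11t.png

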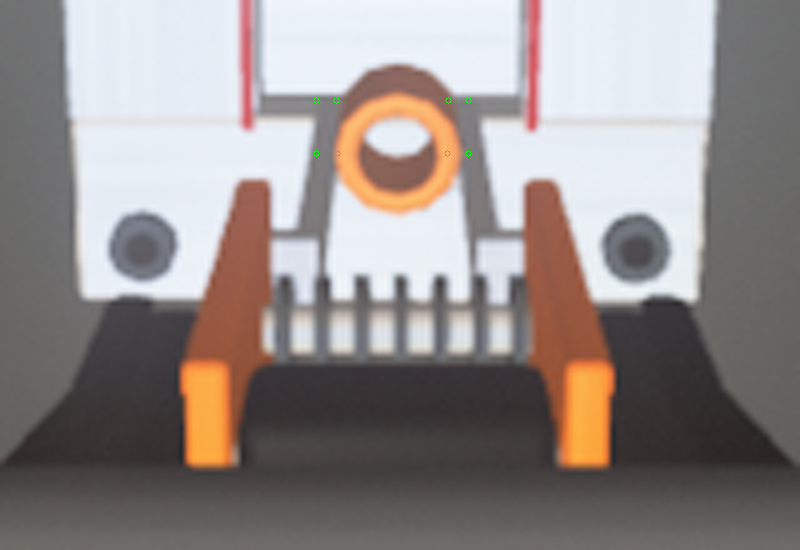

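View pics/s11z.png

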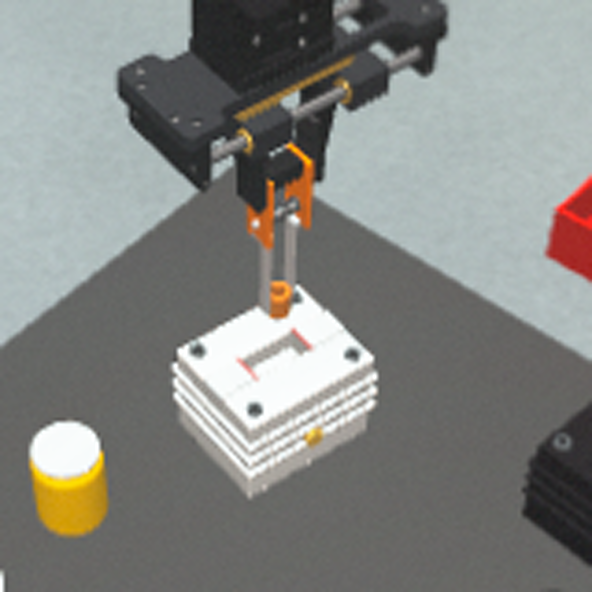

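The bush is in the jaws and upright: a bronze ring at about (279,220) in the wrist view, clear above the casing in the scene view. Next I'll measure how it sits in the tool, and get a rough bracket pose from the top view.

Run:
```python
import pickle,cv2
from h import *
from workcell import r
s,p=pickle.load(open('pics/w11.pkl','rb'))
R=np.asarray(s['tcp_rot']);e=np.asarray(s['eef_pos'])
im=cv2.imread('pics/w11.png');hsv=cv2.cvtColor(im,cv2.COLOR_BGR2HSV);H,S,V=cv2.split(hsv)
m=((H<25)&(S>110)&(V>200)).astype(np.uint8);m[:195]=0;m[240:]=0;m[:,:255]=0;m[:,305:]=0
cs,_=cv2.findContours(m,cv2.RETR_EXTERNAL,cv2.CHAIN_APPROX_NONE);c=max(cs,key=cv2.contourArea)
el=cv2.fitEllipse(c);print(el)
z=e[2]-.0844
for uv in [el[0],(279.2,220.)]:
    W=plane(p,[uv],z)[0];print((R.T@(W-e)*1000).round(2))
W=plane(p,[(el[0][0]-el[1][0]/2,el[0][1]),(el[0][0]+el[1][0]/2,el[0][1])],z);print(np.linalg.norm(W[1]-W[0]))
im=cv2.imread('pics/top0.png');p=r.camera_params('top');B,G,Rr=[im[:,:,i].astype(int) for i in range(3)]
m=((Rr-G>80)&(Rr-B>80)).astype(np.uint8);m[:,:375]=0
cs,_=cv2.findContours(m,cv2.RETR_EXTERNAL,cv2.CHAIN_APPROX_NONE);c=max(cs,key=cv2.contourArea)
print(cv2.minAreaRect((plane(p,c[:,0].astype(float),.02)[:,:2]*1000).astype(np.float32)))
```

```text
((279.040771484375, 220.04129028320312), (22.23225975036621, 23.97804069519043), 94.0220718383789)
[ 0.32  0.77 84.4 ]
[ 0.35  0.88 84.4 ]
0.015370463186898886
((477.4632263183594, -276.0960693359375), (108.81238555908203, 88.33200073242188), 79.40555572509766)
```

Request:
servo_tool --motion '[-4,-12,0,0,0,0,30,-7,-21,0,0,0,0,30,-8.2,-24.7,0,0,0,0,30,-8.2,-24.7,0,0,0,0,30,-8.2,-24.7,0,0,0,0,30,-8.2,-24.7,0,0,0,0,30,-8.2,-24.7,0,0,0,0,30,-8.2,-24.7,0,0,0,0,30,-8.2,-24.7,0,0,0,0,30,-8.2,-24.7,0,0,0,0,30]'

```text
time_s: 17.2
eef_pos: [0.5161, -0.0224, 0.2271]
tcp_rot: [[-0.977, 0.211, -0.0], [0.211, 0.977, -0.0], [0.0, -0.0, -1.0]]
ft_force: [0.2, -0.2, -1.7]
finger_gap: 0.399
```

Request:
servo_tool --motion '[-8.2,-24.7,0,0,0,0,30,-8.2,-24.7,0,0,0,0,30,-8.2,-24.7,0,0,0,0,30,-8.2,-24.7,0,0,0,0,30,-8.2,-24.7,0,0,0,0,30,-8.2,-24.7,0,0,0,0,30,-8.2,-24.7,0,0,0,0,30,-8.2,-24.7,0,0,0,0,30,-8.2,-24.7,0,0,0,0,30,-8.2,-24.7,0,0,0,0,30]'

```text
time_s: 18.03
eef_pos: [0.5439, -0.2808, 0.227]
tcp_rot: [[-0.978, 0.211, -0.001], [0.211, 0.978, -0.0], [0.001, -0.0, -1.0]]
ft_force: [0.7, -0.4, -1.1]
finger_gap: 0.395
```

Request:
servo_tool --motion '[-3.6,-11,0,0,0,-0.027,30,0,0,0,0,0,0,30,0,0,0,0,0,0,30,0,0,0,0,0,0,30,0,0,0,0,0,0,30]'

```text
time_s: 18.45
eef_pos: [0.5462, -0.289, 0.2272]
tcp_rot: [[-0.983, 0.183, -0.0], [0.183, 0.983, 0.001], [0.0, 0.001, -1.0]]
ft_force: [-1.1, 0.5, -0.7]
finger_gap: 0.393
```

```bash
python3 snap.py w12 wrist
```

```text
18.45 [ 0.5462 -0.289   0.2272] [[-0.983, 0.183, -0.0], [0.183, 0.983, 0.001], [0.0, 0.001, -1.0]] 0.39304573764797374 [-1.06  0.47 -0.72]
```

View pics/w12.png

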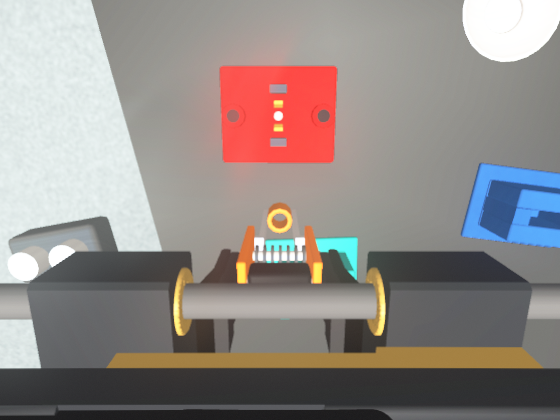

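```bash
cat > br.py <<'E'
import pickle,cv2,sys
from h import *
n=sys.argv[1];v0,v1=int(sys.argv[2]),int(sys.argv[3])
s,p=pickle.load(open(f'pics/{n}.pkl','rb'))
R=np.asarray(s['tcp_rot']);e=np.asarray(s['eef_pos'])
im=cv2.imread(f'pics/{n}.png');B,G,Rr=[im[:,:,i].astype(int) for i in range(3)]
m=((Rr-G>80)&(Rr-B>80)).astype(np.uint8);m[v1+45:]=0;m[:,:200]=0;m[:,360:]=0
m=cv2.morphologyEx(m,cv2.MORPH_CLOSE,np.ones((5,5)))
cs,_=cv2.findContours(m,cv2.RETR_EXTERNAL,cv2.CHAIN_APPROX_NONE);c=max(cs,key=cv2.contourArea)
W=plane(p,c[:,0].astype(float),.02)
rc=cv2.minAreaRect((W[:,:2]*1000).astype(np.float32));print('base',rc)
print('base ctr in tool',(R.T@(np.r_[np.array(rc[0])/1000,.02]-e)*1000).round(2))
w=((im.min(2)>170)).astype(np.uint8);w[:v0]=0;w[v1:]=0;w[:,:268]=0;w[:,:290]*=1;w[:,290:]=0
cc,l,st,ce=cv2.connectedComponentsWithStats(w)
for i in range(1,cc):
    if st[i][4]>8:
        X=plane(p,[ce[i]],.05)[0];print('pin',st[i],ce[i],X.round(4),'tool',(R.T@(X-e)*1000).round(2))
H,S,V=cv2.split(cv2.cvtColor(im,cv2.COLOR_BGR2HSV))
m=((H<28)&(S>110)&(V>200)).astype(np.uint8);m[:202]=0;m[236:]=0;m[:,:264]=0;m[:,296:]=0
cs,_=cv2.findContours(m,cv2.RETR_EXTERNAL,cv2.CHAIN_APPROX_NONE)
if cs:
    c=max(cs,key=cv2.contourArea);el=cv2.fitEllipse(c);X=plane(p,[el[0]],e[2]-.0844)[0]
    print('bush',el,'tool',(R.T@(X-e)*1000).round(2))
cv2.imwrite(f'pics/{n}z.png',cv2.resize(im[v0-50:v0+70+45,210:350],None,fx=5,fy=5,interpolation=cv2.INTER_CUBIC))
E
python3 br.py w12 105 128
```

```text
base ((477.4364013671875, -276.4643249511719), (109.5577163696289, 88.71112060546875), 79.45356750488281)
base ctr in tool [ 69.82  -0.4  207.2 ]
pin [274 111   9  10  73] [277.94520548 115.46575342] [ 0.4773 -0.2763  0.05  ] tool [ 69.96  -0.22 177.2 ]
bush ((279.2274169921875, 220.05027770996094), (24.250492095947266, 24.793132781982422), 89.25833129882812) tool [ 0.25  0.92 84.4 ]
```

View pics/w12z.png

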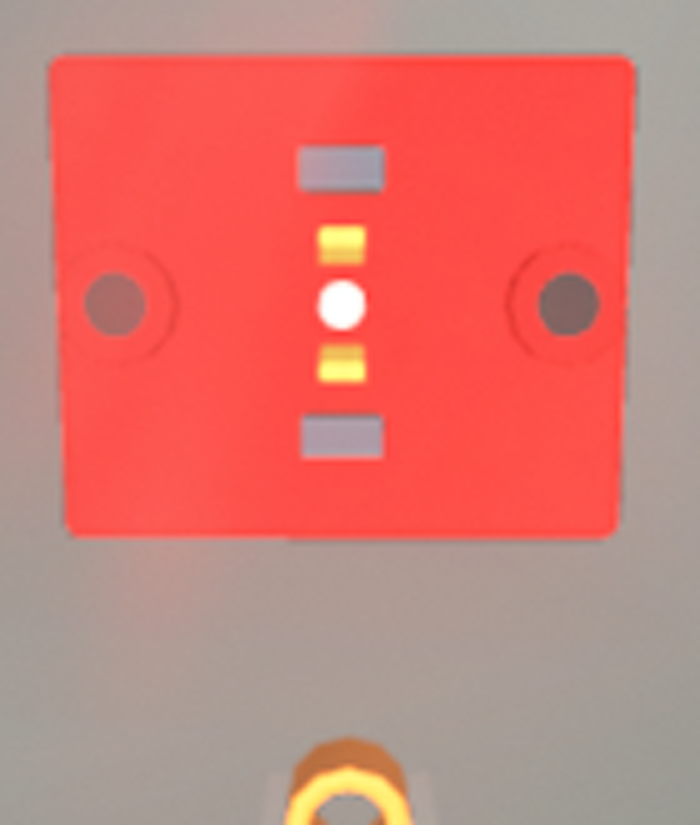

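The pin is at (0.4773, -0.2763) at 79.45°, and it agrees with the base outline (109.6 x 88.7 mm). The bush centre is offset (0.3, 0.9) mm in the tool, so the shift is (69.7, -1.1).

Request:
servo_tool --motion '[14,-0.2,0,0,0,0,30,18,-0.3,0,0,0,0,30,18,-0.3,0,0,0,0,30,12,-0.2,0,0,0,0,30,7.7,-0.1,5,0,0,0,30,0,0,15,0,0,0,30,0,0,15,0,0,0,30,0,0,12,0,0,0,30,0,0,7,0,0,0,30,0,0,5,0,0,0,30]'

```text
time_s: 19.33
eef_pos: [0.4772, -0.278, 0.1673]
tcp_rot: [[-0.983, 0.183, -0.001], [0.183, 0.983, 0.0], [0.001, -0.0, -1.0]]
ft_force: [0.1, -0.0, -1.5]
finger_gap: 0.396
```

Request:
servo_tool --motion '[0,0,0,0,0,0,30,0,0,0,0,0,0,30,0,0,0,0,0,0,30]'

```text
time_s: 19.58
eef_pos: [0.4777, -0.2788, 0.1689]
tcp_rot: [[-0.983, 0.184, 0.001], [0.184, 0.983, -0.0], [-0.001, -0.0, -1.0]]
ft_force: [0.4, -0.7, -2.1]
finger_gap: 0.393
```

```bash
python3 snap.py w13 wrist; python3 tip.py w13;python3 snap.py s13 scene
python3 - <<'E'
import cv2
im=cv2.imread('pics/s13.png')[190:330,90:230];cv2.imwrite('pics/s13z.png',cv2.resize(im,None,fx=4.2,fy=4.2,interpolation=cv2.INTER_CUBIC))
E
```

```text
19.5833 [ 0.4777 -0.2788  0.1689] [[-0.983, 0.184, 0.001], [0.184, 0.983, -0.0], [-0.001, -0.0, -1.0]] 0.39337370383403936 [ 0.42 -0.72 -2.06]
[[262.8, 220.1], [266.9, 220.1], [289.1, 220.1], [293.2, 220.1], [262.7, 209.5], [266.8, 209.5], [289.2, 209.5], [293.3, 209.5]]
19.6333 [ 0.4778 -0.2788  0.1689] [[-0.983, 0.184, 0.001], [0.184, 0.983, -0.0], [-0.001, -0.0, -1.0]] 0.3914437261920827 [-0.64  0.06 -1.72]
```

View pics/w13t.png

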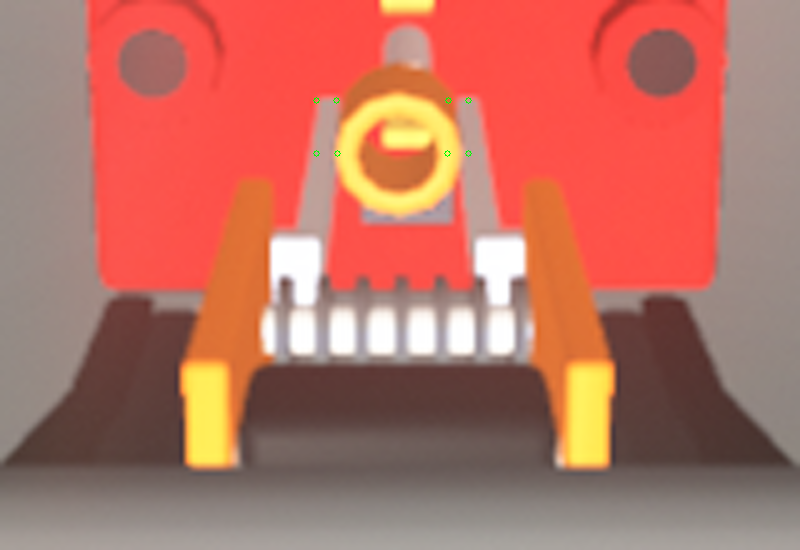

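View pics/s13z.png

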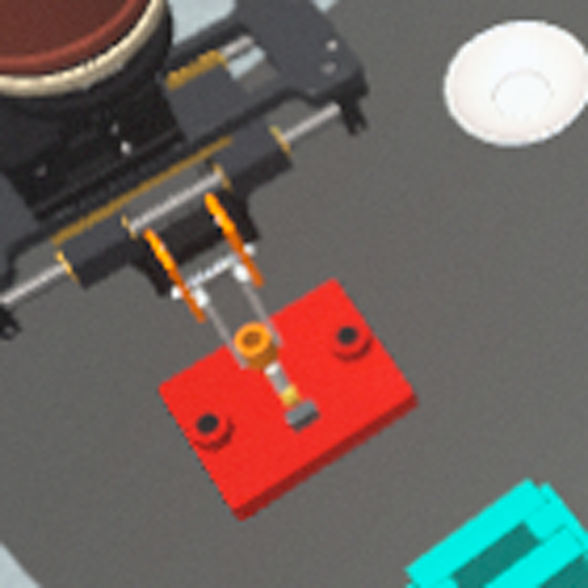

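Pin against bush in the picture: the pin column is at 281 and the bush ring at 279.4, so I need about +1.4 mm in tool y. The measured TCP says the same. I'll correct and go down.

Request:
servo_tool --motion '[0.5,1.3,3,0,0,0,30,0,0,3,0,0,0,30,0,0,2,0,0,0,30,0,0,0,0,0,0,30,0,0,0,0,0,0,30,0,0,0,0,0,0,30]'

```text
time_s: 20.18
eef_pos: [0.4771, -0.2772, 0.1603]
tcp_rot: [[-0.983, 0.184, -0.0], [0.184, 0.983, -0.0], [-0.0, -0.0, -1.0]]
ft_force: [0.8, 0.0, -1.8]
finger_gap: 0.394
```

```bash
python3 snap.py w14 wrist; python3 tip.py w14;python3 snap.py s14 scene
python3 - <<'E'
import cv2
im=cv2.imread('pics/s14.png')[230:310,120:210];cv2.imwrite('pics/s14z.png',cv2.resize(im,None,fx=7,fy=7,interpolation=cv2.INTER_CUBIC))
E
```

```text
20.1833 [ 0.4771 -0.2772  0.1603] [[-0.983, 0.184, -0.0], [0.184, 0.983, -0.0], [-0.0, -0.0, -1.0]] 0.39359686480776684 [ 0.81  0.04 -1.81]
[[262.8, 220.1], [266.9, 220.1], [289.1, 220.1], [293.2, 220.1], [262.7, 209.5], [266.8, 209.5], [289.2, 209.5], [293.3, 209.5]]
20.2333 [ 0.4771 -0.2772  0.1604] [[-0.983, 0.184, 0.0], [0.184, 0.983, -0.0], [-0.0, -0.0, -1.0]] 0.3938339119451 [-0.69  0.52 -2.21]
```

View pics/w14t.png

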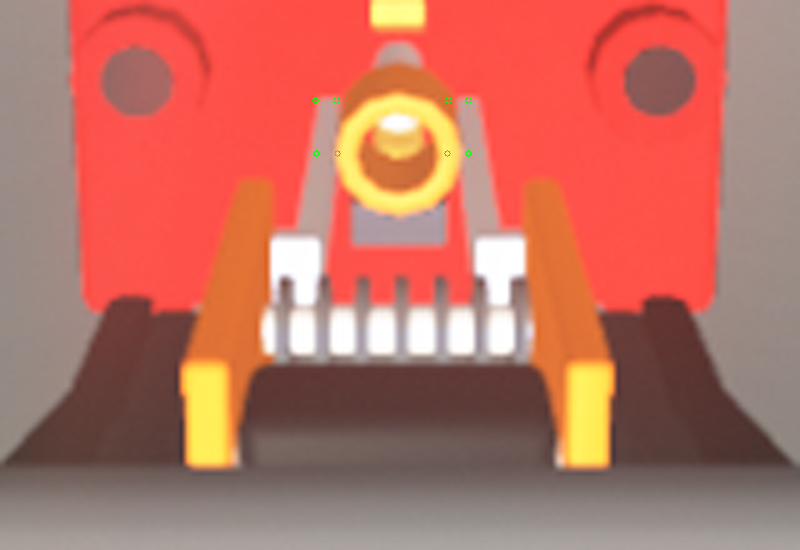

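View pics/s14z.png

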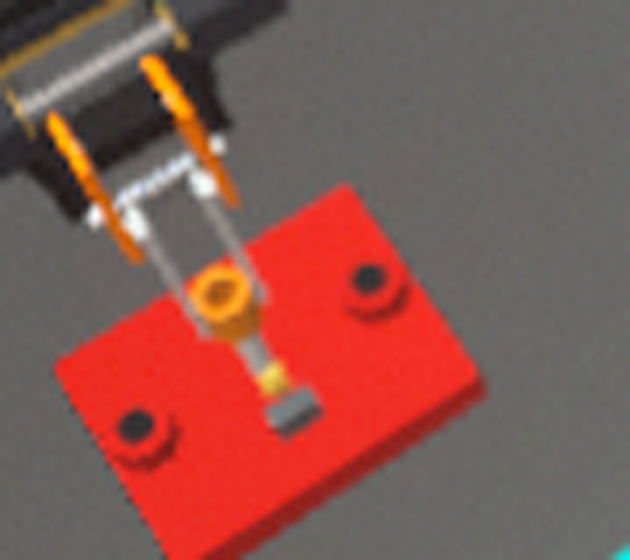

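Run:
```python
import pickle,cv2
from h import *
s,p=pickle.load(open('pics/w14.pkl','rb'))
R=np.asarray(s['tcp_rot']);e=np.asarray(s['eef_pos'])
im=cv2.imread('pics/w14.png')
c=im[203:235,264:296];cv2.imwrite('pics/w14y.png',cv2.resize(c,None,fx=18,fy=18,interpolation=cv2.INTER_NEAREST))
for X in [[.4773,-.2763,.05]]:
    print(proj(p,[X]), (R.T@(np.array(X)-e)*1000))
ring=[(279.2+0,220.05)]
print(R.T@(plane(p,ring,e[2]-.0844)[0]-e)*1000)
# pin top chamfer circle and near edge projected
P=[e+R@np.array([.25-k,.8,e[2]*1000-50])*[1,1,1]*1 for k in (0,)] if 0 else None
for k in(-2.5,0,2.5): print(k,proj(p,[np.array([.4773,-.2763,.05])+R[:,0]*k/1000]))
```

```text
[[279.24180961 211.21969392]] [-1.85029052e-02  9.12294378e-01  1.10326430e+02]
[ 0.27627004  0.88589208 84.39991426]
-2.5 [[279.24227879 214.41012925]]
0 [[279.24180961 211.21969392]]
2.5 [[279.24133854 208.01496939]]
```

View pics/w14y.png

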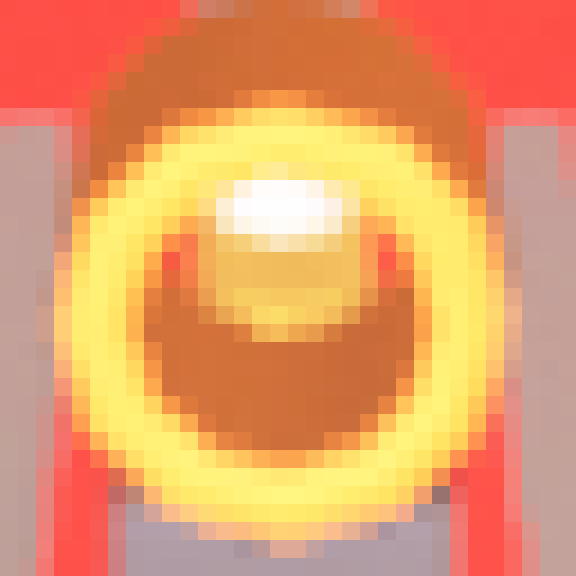

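Run:
```python
import pickle,cv2
from h import *
s,p=pickle.load(open('pics/w14.pkl','rb'))
R=np.asarray(s['tcp_rot']);e=np.asarray(s['eef_pos'])
f=lambda x,z,y=.89: proj(p,[e+R@(np.array([x,y,z])/1000)])[0].round(1)
for z in (82.4,84.4,86.4):
  print(z,'top outer near/far',f(-9,z),f(9,z),'bore',f(-5.5,z),f(5.5,z),'lr',f(0,z,-8.1),f(0,z,9.9),'bot far',f(9,z+20),'bot bore near/far',f(-5.5,z+20),f(5.5,z+20))
im=cv2.imread('pics/w14.png')
for v in range(200,238): print(v,im[v,278:281].mean(0).round().astype(int))
```

```text
82.4 top outer near/far [279.2 233.7] [279.2 208.5] bore [279.2 228.9] [279.2 213.5] lr [266.1 221.2] [292.3 221.2] bot far [279.2 201.9] bot bore near/far [279.2 221. ] [279.2 206.6]
84.4 top outer near/far [279.2 232.9] [279.2 207.8] bore [279.2 228.1] [279.2 212.7] lr [266.2 220.4] [292.2 220.4] bot far [279.2 201.3] bot bore near/far [279.2 220.3] [279.2 206. ]
86.4 top outer near/far [279.2 232. ] [279.2 207.1] bore [279.2 227.2] [279.2 212. ] lr [266.3 219.7] [292.1 219.7] bot far [279.2 200.7] bot bore near/far [279.2 219.6] [279.2 205.3]
200 [152 160 199]
201 [148 157 199]
202 [116 138 203]
203 [ 61 111 210]
204 [ 56 110 210]
205 [ 56 110 210]
206 [ 55 110 211]
207 [ 56 110 211]
208 [ 69 146 244]
209 [105 222 255]
210 [126 244 255]
211 [113 238 255]
212 [140 234 255]
213 [250 252 255]
214 [255 254 255]
215 [245 250 254]
216 [172 225 249]
217 [ 91 188 241]
218 [ 92 189 241]
219 [ 97 201 246]
220 [101 214 250]
221 [ 84 177 241]
222 [ 58 111 208]
223 [ 59 112 208]
224 [ 59 111 208]
225 [ 58 111 207]
226 [ 59 111 208]
227 [ 59 112 207]
228 [ 81 169 252]
229 [118 235 255]
230 [128 245 255]
231 [108 234 255]
232 [117 206 255]
233 [151 164 210]
234 [164 156 176]
235 [163 155 176]
236 [162 155 175]
237 [163 157 176]
```

The bore and pin line up to within about 0.7 mm in x and 0.2 mm in y, well inside the chamfer's capture range. I'll lower the bush onto the pin while watching the force.

Request:
servo_tool --motion '[0,0,2,0,0,0,30,0,0,2,0,0,0,30,0,0,2,0,0,0,30,0,0,2,0,0,0,30,0,0,2,0,0,0,30,0,0,0,0,0,0,30]'

```text
time_s: 20.78
eef_pos: [0.4769, -0.277, 0.1498]
tcp_rot: [[-0.983, 0.184, -0.001], [0.184, 0.983, 0.0], [0.001, 0.0, -1.0]]
ft_force: [-0.0, 0.4, -1.2]
finger_gap: 0.394
```

Request:
servo_tool --motion '[0,0,2,0,0,0,30,0,0,2,0,0,0,30,0,0,2,0,0,0,30,0,0,2,0,0,0,30,0,0,0,0,0,0,30]'

```text
time_s: 21.2
eef_pos: [0.4769, -0.277, 0.1418]
tcp_rot: [[-0.983, 0.184, -0.001], [0.184, 0.983, 0.0], [0.001, 0.0, -1.0]]
ft_force: [-1.1, -0.1, -1.1]
finger_gap: 0.389
```

The bush is over the pin with no side load. I'll press it down into the cheeks.

Request:
servo_tool --motion '[0,0,1,0,0,0,30,0,0,1.5,0,0,0,30,0,0,1.5,0,0,0,30,0,0,1.5,0,0,0,30,0,0,1.5,0,0,0,30]' --newtons 15

```text
time_s: 21.62
eef_pos: [0.4771, -0.2771, 0.1352]
tcp_rot: [[-0.983, 0.184, 0.0], [0.184, 0.983, -0.0], [-0.0, -0.0, -1.0]]
ft_force: [-1.4, -1.3, -0.5]
finger_gap: 0.398
```

Request:
servo_tool --motion '[0,0,1.5,0,0,0,30,0,0,1.5,0,0,0,30,0,0,1.5,0,0,0,30,0,0,1.5,0,0,0,30]'

```text
time_s: 21.95
eef_pos: [0.4773, -0.2773, 0.1294]
tcp_rot: [[-0.983, 0.184, 0.0], [0.184, 0.983, -0.0], [-0.0, -0.0, -1.0]]
ft_force: [-0.5, 0.4, 2.5]
finger_gap: 0.389
```

Request:
servo_tool --motion '[0,0,1.5,0,0,0,30,0,0,1.5,0,0,0,30,0,0,1,0,0,0,30,0,0,0,0,0,0,30]'

```text
time_s: 22.28
eef_pos: [0.477, -0.2771, 0.125]
tcp_rot: [[-0.983, 0.184, -0.0], [0.184, 0.983, 0.0], [0.0, -0.0, -1.0]]
ft_force: [-0.9, -0.1, 0.1]
finger_gap: 0.394
```

Request:
servo_tool --motion '[0,0,1,0,0,0,30,0,0,0,0,0,0,30]'

```text
time_s: 22.45
eef_pos: [0.4772, -0.2772, 0.1244]
tcp_rot: [[-0.983, 0.184, 0.0], [0.184, 0.983, 0.0], [-0.0, 0.0, -1.0]]
ft_force: [0.1, 0.0, 2.7]
finger_gap: 0.393
```

Request:
servo_tool --motion '[0,0,1,0,0,0,30,0,0,0,0,0,0,30]'

```text
time_s: 22.62
eef_pos: [0.4776, -0.2773, 0.124]
tcp_rot: [[-0.983, 0.184, 0.001], [0.184, 0.983, -0.0], [-0.001, 0.0, -1.0]]
ft_force: [-0.7, 0.9, 7.8]
finger_gap: 0.397
```

Request:
servo_tool --motion '[0,0,1,0,0,0,30,0,0,0,0,0,0,30]'

```text
time_s: 22.78
eef_pos: [0.4779, -0.2774, 0.1233]
tcp_rot: [[-0.983, 0.184, 0.002], [0.184, 0.983, -0.0], [-0.002, 0.0, -1.0]]
ft_force: [-1.3, 1.1, 10.0]
finger_gap: 0.392
```

```bash
python3 snap.py w15 wrist; python3 tip.py w15;python3 snap.py s15 scene
python3 - <<'E'
import cv2
im=cv2.imread('pics/s15.png')[230:310,120:210];cv2.imwrite('pics/s15z.png',cv2.resize(im,None,fx=7,fy=7,interpolation=cv2.INTER_CUBIC))
E
```

```text
22.7833 [ 0.4779 -0.2774  0.1233] [[-0.983, 0.184, 0.002], [0.184, 0.983, -0.0], [-0.002, 0.0, -1.0]] 0.39159654610408207 [-1.29  1.11 10.  ]
[[262.9, 220.2], [267.0, 220.2], [288.9, 220.2], [293.0, 220.2], [262.8, 209.6], [266.9, 209.6], [289.0, 209.6], [293.1, 209.6]]
22.8333 [ 0.4779 -0.2774  0.1233] [[-0.983, 0.184, 0.002], [0.184, 0.983, -0.0], [-0.002, 0.0, -1.0]] 0.3942085659043668 [-0.97  0.7  10.51]
```

View pics/w15t.png

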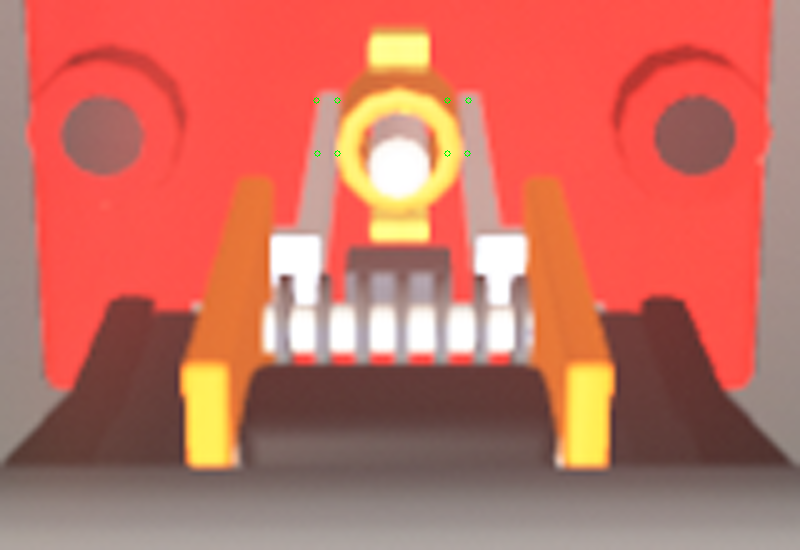

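View pics/s15z.png

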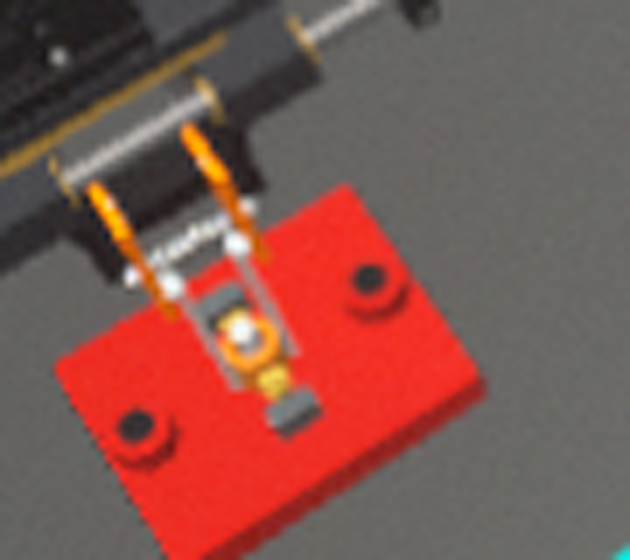

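Request:
servo_tool --motion '[0,0,1,0,0,0,30,0,0,0,0,0,0,30,0,0,0,0,0,0,30]'

```text
time_s: 23.13
eef_pos: [0.478, -0.2775, 0.1225]
tcp_rot: [[-0.983, 0.184, 0.002], [0.184, 0.983, -0.0], [-0.002, 0.0, -1.0]]
ft_force: [-1.3, 1.2, 9.9]
finger_gap: 0.393
```

Run:
```python
import pickle,cv2
from h import *
s,p=pickle.load(open('pics/w15.pkl','rb'))
R=np.asarray(s['tcp_rot']);e=np.asarray(s['eef_pos'])
im=cv2.imread('pics/w15.png')
for v in range(200,240): print(v,im[v,278:281].mean(0).round().astype(int))
P=np.array([.4773,-.2763,0])
g=lambda dx,z: proj(p,[P+[0,0,z]+R[:,0]*dx/1000])[0].round(1)
for z in(.038,.04,.042,.044): print(z,'outer near/far',g(-9,z),g(9,z),'bore near/far',g(-5.5,z),g(5.5,z))
print('pin near/far',g(-4,.0485),g(2.5,.05), 'pin ctr',g(0,.05))
```

```text
200 [144 253 255]
201 [144 253 255]
202 [126 243 254]
203 [ 89 183 243]
204 [ 71 140 228]
205 [ 60 114 217]
206 [ 61 114 218]
207 [ 71 147 245]
208 [108 224 255]
209 [131 246 255]
210 [119 242 255]
211 [108 231 255]
212 [134 204 253]
213 [157 165 205]
214 [157 165 204]
215 [157 164 204]
216 [158 165 203]
217 [189 198 227]
218 [237 242 251]
219 [248 251 254]
220 [254 253 254]
221 [255 255 255]
222 [255 255 255]
223 [255 255 255]
224 [255 255 255]
225 [255 255 255]
226 [255 255 255]
227 [255 255 255]
228 [248 253 255]
229 [197 249 255]
230 [116 239 255]
231 [ 98 222 255]
232 [ 97 203 252]
233 [ 97 194 243]
234 [114 230 253]
235 [135 251 255]
236 [141 253 255]
237 [128 243 255]
238 [ 98 156 252]
239 [ 84  89 187]
0.038 outer near/far [279.3 231.2] [279.3 206.2] bore near/far [279.3 226.4] [279.3 211.1]
0.04 outer near/far [279.3 232. ] [279.3 206.8] bore near/far [279.3 227.2] [279.3 211.8]
0.042 outer near/far [279.3 232.9] [279.3 207.5] bore near/far [279.3 228.1] [279.3 212.5]
0.044 outer near/far [279.3 233.8] [279.3 208.3] bore near/far [279.3 228.9] [279.3 213.3]
pin near/far [279.3 228.7] [279.3 220. ] pin ctr [279.3 223.6]
```

The force stays at about 10 N while the bush no longer moves, and the ring's edges in the picture fit a bush top at 40-41 mm, so it's home. I'll ease the squeeze to 41 mm and lift the tongs off.

Request:
servo_tool --motion '[0,0,0,0,0,0,34,0,0,-0.5,0,0,0,37,0,0,-0.5,0,0,0,40,0,0,0,0,0,0,41,0,0,0,0,0,0,41,0,0,0,0,0,0,41]' --newtons 8

```text
time_s: 23.63
eef_pos: [0.4769, -0.277, 0.1221]
tcp_rot: [[-0.983, 0.184, -0.001], [0.184, 0.983, 0.0], [0.001, -0.0, -1.0]]
ft_force: [-0.3, 0.8, -1.4]
finger_gap: 0.47
```

```bash
python3 snap.py w16 wrist; python3 tip.py w16
```

```text
23.6333 [ 0.4769 -0.277   0.1221] [[-0.983, 0.184, -0.001], [0.184, 0.983, 0.0], [0.001, -0.0, -1.0]] 0.4701866101279261 [-0.31  0.8  -1.41]
[[258.3, 220.1], [262.4, 220.1], [293.6, 220.1], [297.7, 220.1], [258.1, 209.6], [262.2, 209.6], [293.7, 209.5], [297.8, 209.5]]
```

View pics/w16t.png

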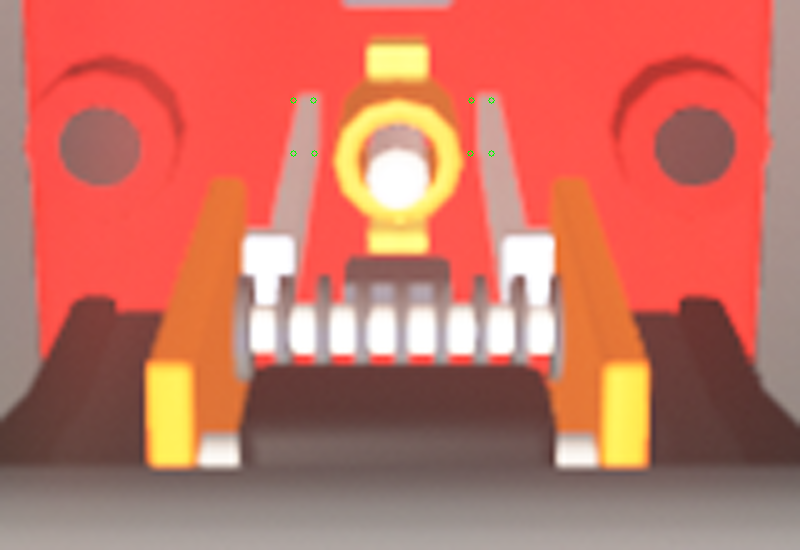

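Both jaws are clear of the bush, with visible gaps at about columns 265 and 294. Lifting straight up.

Request:
servo_tool --motion '[0,0,-3,0,0,0,41,0,0,-5,0,0,0,41,0,0,-8,0,0,0,41,0,0,-12,0,0,0,41,0,0,-15,0,0,0,41,0,0,-15,0,0,0,41,0,0,-15,0,0,0,41,0,0,-15,0,0,0,41,0,0,-10,0,0,0,41,0,0,0,0,0,0,41]'

```text
time_s: 24.52
eef_pos: [0.4782, -0.2779, 0.2232]
tcp_rot: [[-0.983, 0.184, 0.004], [0.184, 0.983, -0.001], [-0.004, -0.0, -1.0]]
ft_force: [0.2, -0.8, -1.3]
finger_gap: 0.469
```

Request:
servo_tool --motion '[-20,0,0,0,0,0,40.5,-25,0,0,0,0,0,40.5,-15,0,0,0,0,0,40.5,-10,0,0,0,0,0,40.5,0,0,0,0,0,0,40.5,0,0,0,0,0,0,40.5]'

```text
time_s: 25.02
eef_pos: [0.5453, -0.2902, 0.2197]
tcp_rot: [[-0.983, 0.184, -0.002], [0.184, 0.983, -0.0], [0.002, -0.001, -1.0]]
ft_force: [-0.7, -0.2, -1.7]
finger_gap: 0.468
```

```bash
python3 snap.py w17 wrist; python3 br.py w17 105 135
```

```text
25.0167 [ 0.5453 -0.2902  0.2197] [[-0.983, 0.184, -0.002], [0.184, 0.983, -0.0], [0.002, -0.001, -1.0]] 0.4683710909486669 [-0.66 -0.21 -1.71]
base ((477.4364929199219, -276.38641357421875), (109.55584716796875, 88.89241027832031), 79.3685302734375)
base ctr in tool [ 68.88   1.23 199.77]
pin [275 112  10  10  75] [279.66666667 116.54666667] [ 0.4773 -0.2763  0.05  ] tool [ 69.07   1.25 169.77]
```

View pics/w17z.png

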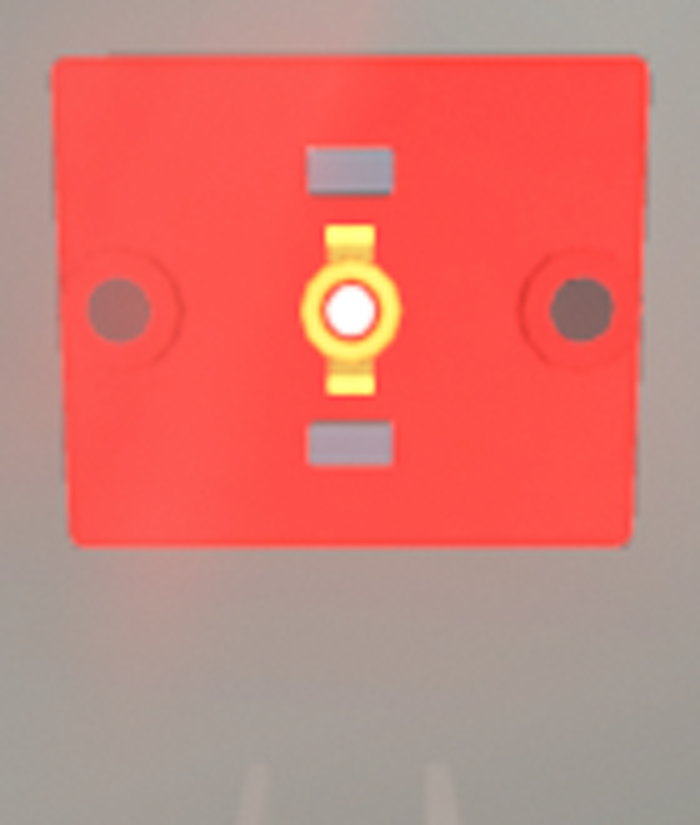

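The ring is centred on the pin at about (280,116) and stands within 1 mm of it. Next, back to the stand.

Request:
servo_tool --motion '[-1.5,15,0,0,0,0,40.5,-2.7,27,0,0,0,0,40.5,-2.7,27,0,0,0,0,40.5,-2.7,27,0,0,0,0,40.5,-2.7,27,0,0,0,0,40.5,-2.7,27,0,0,0,0,40.5,-2.7,27,0,0,0,0,40.5,-2.7,27,0,0,0,0,40.5,-2.7,27,0,0,0,0,40.5,-1.8,20.8,0,0,0,0,40.5]'

```text
time_s: 25.9
eef_pos: [0.6163, -0.0449, 0.2206]
tcp_rot: [[-0.983, 0.183, 0.0], [0.183, 0.983, 0.001], [-0.0, 0.001, -1.0]]
ft_force: [0.4, 1.1, -0.4]
finger_gap: 0.468
```

Request:
servo_tool --motion '[0,0,0,0,0,0.06,40.5,0,0,0,0,0,0.06,40.5,0,0,0,0,0,0,40.5,0,0,0,0,0,0,40.5,0,0,0,0,0,0,40.5]'

```text
time_s: 26.32
eef_pos: [0.6162, -0.0477, 0.2206]
tcp_rot: [[-0.954, 0.299, 0.0], [0.299, 0.954, 0.0], [-0.0, 0.0, -1.0]]
ft_force: [0.4, -0.1, -1.3]
finger_gap: 0.471
```

```bash
python3 snap.py w18 wrist; python3 tip.py w18
```

```text
26.3167 [ 0.6162 -0.0477  0.2206] [[-0.954, 0.299, 0.0], [0.299, 0.954, 0.0], [-0.0, 0.0, -1.0]] 0.47110408482468963 [ 0.41 -0.08 -1.35]
[[258.3, 220.2], [262.4, 220.2], [293.8, 220.2], [297.9, 220.2], [258.1, 209.6], [262.3, 209.6], [293.9, 209.6], [298.0, 209.6]]
```

View pics/w18.png

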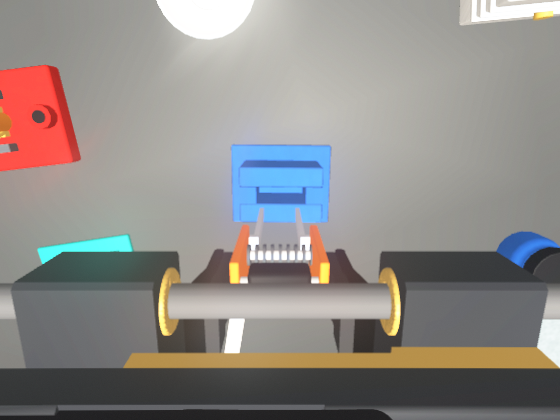

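View pics/w18t.png

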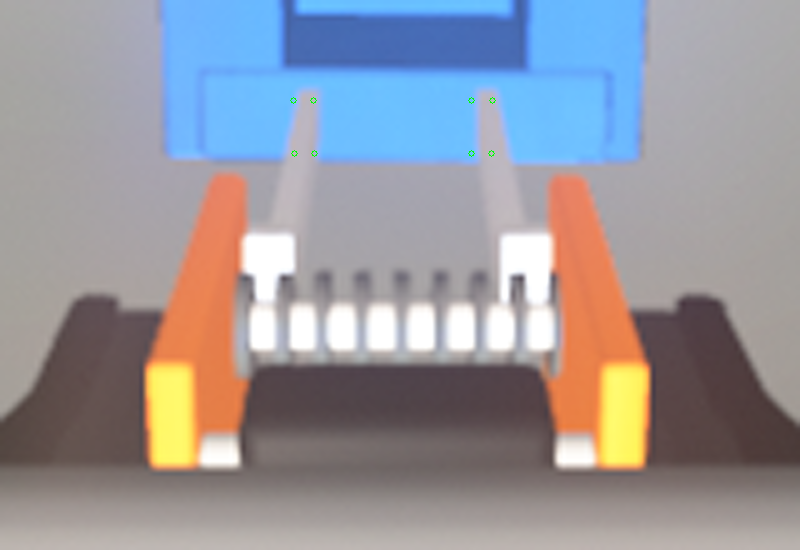

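Request:
servo_tool --motion '[0,1.2,10,0,0,0,40.5,0,0,15,0,0,0,40.5,0,0,15,0,0,0,40.5,0,0,10,0,0,0,40.5,0,0,5,0,0,0,40.5,0,0,5,0,0,0,40.5,0,0,5,0,0,0,40.5,0,0,0,0,0,0,40.5]'

```text
time_s: 27.03
eef_pos: [0.6168, -0.0459, 0.1546]
tcp_rot: [[-0.954, 0.3, -0.001], [0.3, 0.954, -0.0], [0.001, -0.0, -1.0]]
ft_force: [-1.1, 0.1, -1.1]
finger_gap: 0.467
```

Request:
servo_tool --motion '[0,0,8,0,0,0,40.5,0,0,8,0,0,0,40.5,0,0,8,0,0,0,40.5,0,0,8,0,0,0,40.5,0,0,8,0,0,0,40.5,0,0,4,0,0,0,40.5,0,0,0,0,0,0,40.5]'

```text
time_s: 27.62
eef_pos: [0.6163, -0.0459, 0.1099]
tcp_rot: [[-0.954, 0.3, -0.002], [0.3, 0.954, -0.0], [0.002, -0.001, -1.0]]
ft_force: [-0.1, 1.0, -0.6]
finger_gap: 0.466
```

Request:
servo_tool --motion '[0,0,1,0,0,0,40.5,0,0,1,0,0,0,40.5,0,0,0,0,0,0,40.5,0,0,0,0,0,0,40.5]'

```text
time_s: 27.95
eef_pos: [0.6172, -0.0459, 0.1096]
tcp_rot: [[-0.954, 0.3, 0.001], [0.3, 0.954, 0.0], [-0.0, 0.0, -1.0]]
ft_force: [-0.9, 0.2, -1.8]
finger_gap: 0.47
```

Request:
servo_tool --motion '[0,0,1,0,0,0,40.5,0,0,1,0,0,0,40.5,0,0,0,0,0,0,40.5,0,0,0,0,0,0,40.5]'

```text
time_s: 28.28
eef_pos: [0.6173, -0.0459, 0.1075]
tcp_rot: [[-0.954, 0.3, 0.0], [0.3, 0.954, 0.0], [-0.0, 0.0, -1.0]]
ft_force: [0.8, 0.5, 1.2]
finger_gap: 0.466
```

Request:
servo_tool --motion '[0,0,1,0,0,0,40.5,0,0,0,0,0,0,40.5,0,0,0,0,0,0,40.5]'

```text
time_s: 28.53
eef_pos: [0.6176, -0.046, 0.1069]
tcp_rot: [[-0.954, 0.3, 0.001], [0.3, 0.954, -0.0], [-0.001, 0.0, -1.0]]
ft_force: [-0.2, -0.0, 4.6]
finger_gap: 0.466
```

Contact is at the same height as in the stand at the start (TCP z 0.107), so the tongs are on the slot floor. I'll open slowly and let them settle.

Request:
servo_tool --motion '[0,0,-0.5,0,0,0,42,0,0,0,0,0,0,44,0,0,0,0,0,0,46,0,0,0,0,0,0,50,0,0,0,0,0,0,60,0,0,0,0,0,0,70,0,0,0,0,0,0,75,0,0,0,0,0,0,75]'

```text
time_s: 29.2
eef_pos: [0.6169, -0.046, 0.1067]
tcp_rot: [[-0.954, 0.3, -0.0], [0.3, 0.954, -0.0], [0.0, -0.0, -1.0]]
ft_force: [-0.0, 0.9, -0.2]
finger_gap: 0.79
```

```bash
python3 snap.py w19 wrist
```

```text
29.2 [ 0.6169 -0.046   0.1067] [[-0.954, 0.3, -0.0], [0.3, 0.954, -0.0], [0.0, -0.0, -1.0]] 0.790444008359731 [-0.02  0.88 -0.17]
```

View pics/w19.png

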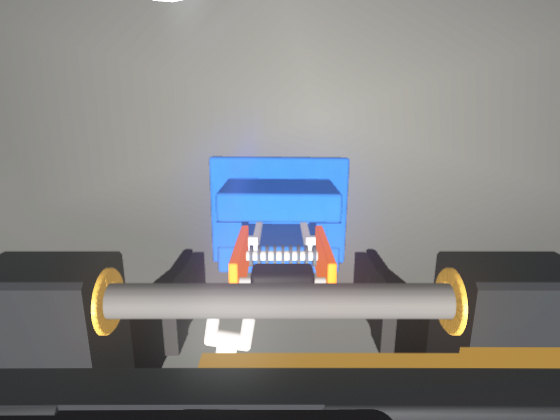

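The tongs stand free between the open fingers. Rising straight up, then one check.

Request:
servo_tool --motion '[0,0,-5,0,0,0,75,0,0,-10,0,0,0,75,0,0,-15,0,0,0,75,0,0,-20,0,0,0,75,0,0,-20,0,0,0,75,0,0,-20,0,0,0,75,0,0,-20,0,0,0,75,0,0,-20,0,0,0,75,0,0,-20,0,0,0,75,-20,0,0,0,0,0,75]'

```text
time_s: 30.08
eef_pos: [0.6365, -0.0518, 0.2631]
tcp_rot: [[-0.954, 0.3, 0.006], [0.3, 0.954, 0.002], [-0.006, 0.004, -1.0]]
ft_force: [0.8, -1.3, 0.7]
finger_gap: 0.861
```

Request:
servo_tool --motion '[-20,0,0,0,0,0,75,-20,0,0,0,0,0,75,-10,0,0,0,0,0,75,0,0,0,0,0,0,75,0,0,0,0,0,0,75,0,0,0,0,0,0,75]'

```text
time_s: 30.58
eef_pos: [0.6833, -0.067, 0.2574]
tcp_rot: [[-0.954, 0.3, 0.0], [0.3, 0.954, -0.0], [-0.0, 0.0, -1.0]]
ft_force: [0.2, 0.9, 0.6]
finger_gap: 0.863
```

```bash
python3 snap.py w20 wrist; python3 tongs.py w20; python3 snap.py t20 top; python3 snap.py s20 scene
```

```text
30.5833 [ 0.6833 -0.067   0.2574] [[-0.954, 0.3, 0.0], [0.3, 0.954, -0.0], [-0.0, 0.0, -1.0]] 0.8630263836467871 [0.23 0.9  0.57]
plate [302  99   4  11  35] [303.7 104.1] (10.0, 3.0) 90.0 [ 0.6144 -0.0254  0.133 ]
plate [302 119   4  11  36] [303.6 123.8] (10.0, 3.0) 90.0 [ 0.6279 -0.0295  0.133 ]
mid [ 0.6212 -0.0274  0.133 ] sep 0.01414209030389911 ang -16.67038453788261
blue 0.0 ((615.318359375, -45.29489517211914), (100.57620239257812, 79.49420928955078), 72.47470092773438)
blue 0.01 ((615.3348999023438, -45.285003662109375), (98.20984649658203, 77.6249771118164), 72.47394561767578)
blue 0.06 ((615.41943359375, -45.23585891723633), (86.38270568847656, 68.27476501464844), 72.47555541992188)
30.6333 [ 0.6833 -0.0668  0.2574] [[-0.954, 0.3, 0.0], [0.3, 0.954, 0.0], [-0.0, 0.0, -1.0]] 0.8626309225710648 [0.28 0.35 0.55]
30.6833 [ 0.6833 -0.0667  0.2574] [[-0.954, 0.3, 0.0], [0.3, 0.954, 0.0], [-0.0, 0.001, -1.0]] 0.8637896258662249 [ 0.27  0.24 -0.13]
```

View pics/w20.png

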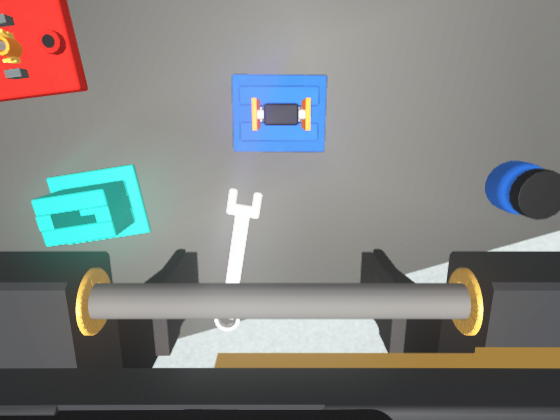

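View pics/s20.png

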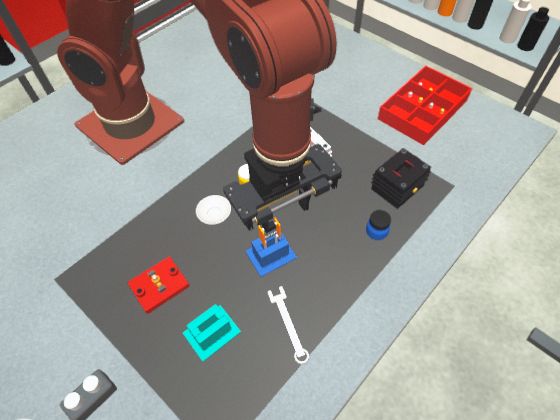

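The tongs stand upright in the slot: bridge at (281,114), stand centre at (279.5,113), about 1 mm apart. The bush is still on the pin, and the bystanders visible here have not moved. Handing in.

```bash
python3 -c "
from workcell import r
print(r.finish_job(), r.state()['time_s'])"
```

```text
the job is handed in; nothing more can be done
the job is handed in; nothing more can be done
```

I drew the bush out of the aluminium casing with the tongs and pressed it onto the bracket's pin. The tongs are back in the blue stand, and I handed the job in just after 30.7 s of the 64 s. No verdict was reported.

**Last checks**
- **Bush:** the last close view shows it upright and centred on the pin to within about 1 mm. Its top edges fitted a height of 40–41 mm (40 is home), and about 10 N of pressing moved it no further. The draw-out force was about 6 N; I never measured the jaw force itself, and the grip was set to 12–15 N.
- **Tongs:** they stand upright about 1 mm from the stand's middle. They met the slot floor at the same height as when I picked them up.
- **Bystanders:** the wrench, dish and jar look unmoved in the last pictures. The tin was partly hidden by the arm in that view, but the tool passed well above it.

**Disagreement:** in the pictures both casings seemed to have a shallow pocket, about 15 mm deep, with no bush in it. I chose the casing by colour and felt my way down. The tips went through that apparent floor without any force, and the bush was where the task said it would be.

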